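Riddle a scoop of pebbles for painting

TASK

Tip the whole scoopful of pebbles onto the bars of the sorting screen, so that every bit of gravel drops through into the tray and all the big pebbles are left lying on top, and put the empty scoop back down flat on the desk. Then pick the big pebbles off the bars into the round tub, lay the lid on the tub and press it down firmly so that it sits level on the rim all round. Leave the tub standing on the desk and do not knock the paintbox beside the screen about.

Things in the scene. Friction and masses are not known exactly. Their poses are not given: they have to be found in the camera images.
- screen: fixed sorting screen: wooden frame 240 (x) by 230 (y) mm, 12 mm thick, standing in a white catch tray. Origin: centre of its underside, on the desk; z up. Eleven 5 mm steel bars run along x with 15 mm gaps (at y 0, 20..100 mm either side), tops 65 mm above the desk; the frame's top is at 90 mm, 25 mm above the bars, round a 216 by 206 mm bed. Tray floor under the bars at 4 mm.
- scoop: loose metal hand scoop (0.2 kg, full up to 0.6 kg) flat on the desk, holding all the pebbles. Origin: centre of its underside; x points out of the open mouth, z up. Pan 150 (x) by 98 (y) mm, 3 mm sheet; back and side walls 45 mm high (33 mm by the mouth), none at the mouth. Tipped mouth-down, stones start to slide at 25 to 36 degrees; 45 to 50 empties it.
- scoop_grip (a point): point on the scoop's grip bar, 8 mm behind (-x) and 88 mm above the scoop's origin. Wooden bar of 18 mm diameter along the scoop's x (fingers close along its y), from x -60 to +35 mm, held by a strut at the back and by a steel arch over the pan at x +35 mm that the pebbles pass under. Axes as the scoop's.
- scoop_lip (a point): middle of the scoop's mouth edge, on its underside, 75 mm ahead (+x) of the scoop's origin.
- tub: loose round clear plastic tub (0.25 kg), 114 mm outside diameter, 80 mm high, 4 mm wall, inner diameter 104 mm, floor 4 mm thick, open at the top. Origin: centre of its underside; z up.
- lid: loose round white lid (0.08 kg), right way up on the desk, plain push-on fit. Origin: centre of its plug's underside; z up. Plug 99 mm across (92 at its chamfered bottom), 6 mm deep, goes inside the tub's rim; flange 122 mm across, 5 mm thick, rests on the rim (origin then 74 mm above the tub's). Finger rib on top 60 (x) by 16 (y) mm, 11 to 33 mm above the origin.
- lid_grip (a point): middle of the lid's finger rib, 22 mm above the lid's origin; the rib runs along the lid's x, so the fingers close along the lid's y.
- paintbox: bystander: flat white watercolour box 150 by 70 by 16 mm with eight paint pans, loose on the desk. Origin: centre of its underside.
- pebble1: big rounded grey pebble 42 (x) by 36 (y) by 25 (z) mm, 50 g; origin at its centre. It starts in the scoop and cannot pass between the bars. May be absent.
- pebble2: big rounded grey pebble 42 (x) by 36 (y) by 25 (z) mm, 50 g; origin at its centre. It starts in the scoop and cannot pass between the bars. May be absent.
- pebble3: big rounded grey pebble 42 (x) by 36 (y) by 25 (z) mm, 50 g; origin at its centre. It starts in the scoop and cannot pass between the bars. May be absent.
- pebble4: big rounded grey pebble 42 (x) by 36 (y) by 25 (z) mm, 50 g; origin at its centre. It starts in the scoop and cannot pass between the bars. May be absent.
- pebble5: big rounded grey pebble 42 (x) by 36 (y) by 25 (z) mm, 50 g; origin at its centre. It starts in the scoop and cannot pass between the bars. May be absent.
- pebble6: big rounded grey pebble 42 (x) by 36 (y) by 25 (z) mm, 50 g; origin at its centre. It starts in the scoop and cannot pass between the bars. May be absent.
- chip1: small rounded grey gravel chip 13 by 12 by 9 mm, 10 g; origin at its centre. It starts in the scoop among the big pebbles and falls freely between the bars. May be absent.
- chip2: small rounded grey gravel chip 13 by 12 by 9 mm, 10 g; origin at its centre. It starts in the scoop among the big pebbles and falls freely between the bars. May be absent.
- chip3: small rounded grey gravel chip 13 by 12 by 9 mm, 10 g; origin at its centre. It starts in the scoop among the big pebbles and falls freely between the bars. May be absent.
- chip4: small rounded grey gravel chip 13 by 12 by 9 mm, 10 g; origin at its centre. It starts in the scoop among the big pebbles and falls freely between the bars. May be absent.
- chip5: small rounded grey gravel chip 13 by 12 by 9 mm, 10 g; origin at its centre. It starts in the scoop among the big pebbles and falls freely between the bars. May be absent.

How it is judged:
On the way, in this order (a step that is already met when the one before it is completed fails the run):
1. the scoop is tipped mouth-down over the screen (more than 0.35 rad) (angle between scoop's own z axis and vertical above 0.35 rad and horizontal distance between scoop_lip and screen below 0.13 m and height (world z) of scoop_lip below 0.25 m), for 0.1 s.
2. the whole scoopful has been tipped: every big pebble lies on the bars inside the frame and every gravel chip has dropped through into the tray (x of pebble1 in the frame of screen between -0.108 and 0.108 m and y of pebble1 in the frame of screen between -0.103 and 0.103 m and z of pebble1 in the frame of screen between 0.064 and 0.105 m and x of pebble2 in the frame of screen between -0.108 and 0.108 m and y of pebble2 in the frame of screen between -0.103 and 0.103 m and z of pebble2 in the frame of screen between 0.064 and 0.105 m and x of pebble3 in the frame of screen between -0.108 and 0.108 m and y of pebble3 in the frame of screen between -0.103 and 0.103 m and z of pebble3 in the frame of screen between 0.064 and 0.105 m and x of pebble4 in the frame of screen between -0.108 and 0.108 m and y of pebble4 in the frame of screen between -0.103 and 0.103 m and z of pebble4 in the frame of screen between 0.064 and 0.105 m and x of pebble5 in the frame of screen between -0.108 and 0.108 m and y of pebble5 in the frame of screen between -0.103 and 0.103 m and z of pebble5 in the frame of screen between 0.064 and 0.105 m and x of pebble6 in the frame of screen between -0.108 and 0.108 m and y of pebble6 in the frame of screen between -0.103 and 0.103 m and z of pebble6 in the frame of screen between 0.064 and 0.105 m and x of chip1 in the frame of screen between -0.108 and 0.108 m and y of chip1 in the frame of screen between -0.103 and 0.103 m and z of each of chip1, chip2, chip3, chip4, chip5 in the frame of screen below 0.05 m and x of chip2 in the frame of screen between -0.108 and 0.108 m and y of chip2 in the frame of screen between -0.103 and 0.103 m and x of chip3 in the frame of screen between -0.108 and 0.108 m and y of chip3 in the frame of screen between -0.103 and 0.103 m and x of chip4 in the frame of screen between -0.108 and 0.108 m and y of chip4 in the frame of screen between -0.103 and 0.103 m and x of chip5 in the frame of screen between -0.108 and 0.108 m and y of chip5 in the frame of screen between -0.103 and 0.103 m), for 0.2 s.
3. all the big pebbles are in the tub, released (horizontal distance between each of pebble1, pebble2, pebble3, pebble4, pebble5, pebble6 and tub below 0.05 m and z of pebble1 in the frame of tub between 0 and 0.072 m and z of pebble2 in the frame of tub between 0 and 0.072 m and z of pebble3 in the frame of tub between 0 and 0.072 m and z of pebble4 in the frame of tub between 0 and 0.072 m and z of pebble5 in the frame of tub between 0 and 0.072 m and z of pebble6 in the frame of tub between 0 and 0.072 m and contact force between each of pebble1, pebble2, pebble3, pebble4, pebble5, pebble6 and the fingers below 0.1 N), for 0.2 s.
4. the lid sits level on the tub's rim and is pressed down on it with more than 5 N (horizontal distance between lid and tub below 0.006 m and z of lid in the frame of tub between 0.07 and 0.0765 m and angle between the z axis of lid and the z axis of tub, either way round below 0.035 rad and contact force between lid and tub above 5 N), for 0.2 s.
At the end, for the whole second after the job is handed in: big pebbles in the tub; all gravel in the tray below the bars; lid on the tub, centred within 6 mm, down on the rim within 2.5 mm, level within 0.035 rad; tub upright on the desk; scoop flat, right way up on the desk (8 mm, 0.08 rad); all released, at rest (horizontal distance between each of pebble1, pebble2, pebble3, pebble4, pebble5, pebble6 and tub below 0.05 m and z of pebble1 in the frame of tub between 0 and 0.072 m and z of pebble2 in the frame of tub between 0 and 0.072 m and z of pebble3 in the frame of tub between 0 and 0.072 m and z of pebble4 in the frame of tub between 0 and 0.072 m and z of pebble5 in the frame of tub between 0 and 0.072 m and z of pebble6 in the frame of tub between 0 and 0.072 m and x of chip1 in the frame of screen between -0.108 and 0.108 m and y of chip1 in the frame of screen between -0.103 and 0.103 m and z of each of chip1, chip2, chip3, chip4, chip5 in the frame of screen below 0.05 m and x of chip2 in the frame of screen between -0.108 and 0.108 m and y of chip2 in the frame of screen between -0.103 and 0.103 m and x of chip3 in the frame of screen between -0.108 and 0.108 m and y of chip3 in the frame of screen between -0.103 and 0.103 m and x of chip4 in the frame of screen between -0.108 and 0.108 m and y of chip4 in the frame of screen between -0.103 and 0.103 m and x of chip5 in the frame of screen between -0.108 and 0.108 m and y of chip5 in the frame of screen between -0.103 and 0.103 m and horizontal distance between lid and tub below 0.006 m and z of lid in the frame of tub between 0.07 and 0.0765 m and angle between the z axis of lid and the z axis of tub, either way round below 0.035 rad and height (world z) of tub below 0.006 m and angle between tub's own z axis and vertical below 0.06 rad and linear speed of each of tub, lid, scoop below 0.02 m/s and height (world z) of scoop between -0.004 and 0.008 m and angle between scoop's own z axis and vertical below 0.08 rad); the robot touches nothing.
It fails at once if the paintbox is knocked more than 40 mm from its place (distance of paintbox from where it was at the start of the episode above 0.04 m).
Of pebble1, pebble2, pebble3, pebble4, pebble5, pebble6 only 4 to 6 are there at a start; the rules pass over those that are not, and their reading is None.
Of chip1, chip2, chip3, chip4, chip5 only 3 to 5 are there at a start; the rules pass over those that are not, and their reading is None.
At some moment in a run one of lid, tub may be knocked a few centimetres aside while the robot is not near it.
It also fails if it takes over 208 s, if anything falls off the work surface, if the arm or the gripper's body presses on something with over 40 N, if the wrist force passes 120 N, or if a joint passes its speed limit or range.

ROBOT

A 6-joint arm with a two-finger parallel gripper is mounted at the origin on the work surface. World frame = base frame: x ahead of the robot, y to its left, z up, the work surface at z = 0. Lengths are in m, angles in rad, forces in N, time in s.
With the tool pointing down it reaches from about 0.35 to 0.85 m from the base axis. Payload 8.1 kg.
Tool frame: the origin (TCP) lies at the very end of the fingers, on their centre line; the grasp point (between the pads) lies 19 mm behind it; z points along the fingers, y is the direction in which the jaws open and shut (so a half turn about z gives the same grasp; the last joint's range is limited). The gripper opens to 93 mm and grips with 3 to 60 N. Pads are 15 mm wide; open, the fingers measure 128 mm over their backs; the gripper's body (75 mm by 188 mm) begins 65 mm behind the grasp point.
Start: joints at [-1.278, 0.13, 1.488, -0, 1.523, -0.085], TCP at [0.221, -0.558, 0.219] pointing down, gripper open.
Joint ranges: [-2.96, 2.96], [-0.89, 2.26], [0.02, 2.5], [-1.34, 4.48], [0, 2.73], [-2.66, 2.66]. Speed limits (rad/s): [2.39, 2.39, 2.79, 3.14, 3.14, 3.14].

INTERFACE

Orientations are given as a rotation vector (axis times angle).
In Python, from plant import * gives the robot as it stands.
- The arm moves only by the tool apply_moves, never from a script. Its argument "commands" is one flat list of numbers, 7 for each row, row after row: the shift along the world's x, y, z in cm, then the turn, a rotation vector about the world's x, y, z in rad, then the finger opening in cm, from 0 to 9.3. A call has 1 to 8 rows; each row shifts and turns the pose as measured when the row begins; what a row does not reach is not made up. A row lasts 1/8 s, in which the tool goes at most 62.5 mm and 10.7 degrees, less where a joint would pass 70% of its speed; a pose out of reach is approached as far as the arm can. A call with a gripper value outside its range is refused whole. The fingers move at their own pace and stop on an object; "squeeze" is the grip in N (left out, the last holds). Time passes only in rows, so rows that do not move let the fingers close. It gives the time, the measured TCP pose, the force and the opening at its end, in the units of the state.
- read_state(): the state, without advancing time (a new reading comes with each control period).
- read_camera(name): name is "scene" or "top"; returns (picture, depth): 384x512x3 uint8, blue, green, red; 384x512 float32, m along the optical axis (not along the pixel's ray), 0 where there is no reading.
- camera_model(name): a dict with "intrinsics" (3x3 intrinsics, pixels), "R" (3x3) and "t" (3): a world point X has camera coordinates R X + t. Camera axes: x right, y down, z forward; pixel columns grow to the right and rows downward; lengths in m; the calibration is good to about 2 mm. A picture is of the moment at which its call begins. camera_model takes no time and is no camera call.
- close_job(): hands the job in, once; it reports no verdict.
Trained networks look in the newest picture that a camera, given by its name, has taken for a name from the list of things; names that differ only in an ending like _2 or _b are one class to them, and where a whole thing is asked for, a point or a joint stands for the part that bears it (a point fixed in the world has none). Each returns a list of dicts, best first, with "conf" (0 to 1); they miss things now and then, are a little off and sometimes report something else, mostly with a low value. They report only what shows in the picture. A call takes as long as a camera call.
- find_in(query, camera): "point" ([x, y, z] in m, in the coordinates of the camera as it stood for that picture, good to about 4 mm: the middle of the surface that is visible of it).
- cut_out(query, camera): "mask" (384x512 bool, what is visible of it).
- spot_point(query, camera): "point" ([x, y, z] in m, in the coordinates of the camera as it stood for that picture, good to about 4 mm: a listed point, or the origin of a listed thing).
The state is a dict: "t": time; "q": joint angles; "dq": joint speeds; "joint_torque": joint torques, N m; "tool_pos": TCP position; "orientation": TCP orientation; "force": force on the tool from outside, world axes, zero at the start; "wrist_torque": the same for the moment, N m; "opening": finger opening in m.
Only numpy, scipy, OpenCV 4.12 (cv2) and the standard library are available. Lean on these libraries where they do the work, as an engineer would, in place of code of your own. Each camera call takes 0.05 s, during which the arm holds its last target. There are 200 camera calls.

## Working session

There is one attempt and no reset: what is moved stays moved. The work goes in short steps, Python scripts to look and compute and a tool call to move; the robot and the scene stay as the last step left them, time stands still between calls to the robot, and variables do not carry over. Pictures are saved under pics/ and viewed, about 12 in all and at most 16, crops included, and the job is handed in when it is done.

Besides the shell and the picture viewer there is one more tool, called as name(argument=value, ...) on one line, values as JSON. apply_moves: Moves the arm, as the interface text tells. Its arguments: {"type":"object","properties":{"commands":{"type":"array"},"squeeze":{"type":"number"}},"required":["commands"]}

```bash
ls; mkdir -p pics
cat > h.py <<'E'
from plant import *
import numpy as np, cv2
from scipy.spatial.transform import Rotation as Rn
def w(p,c):
    m=camera_model(c); return np.array(m["R"]).T@(np.array(p)-np.array(m["t"]))
def cloud(d,c):
    m=camera_model(c);K=np.array(m["intrinsics"]);v,u=np.mgrid[:384,:512]
    P=np.stack([(u-K[0,2])/K[0,0]*d,(v-K[1,2])/K[1,1]*d,d],-1)-np.array(m["t"])
    P=P@np.array(m["R"]); P[d==0]=np.nan; return P
def px(X,c):
    m=camera_model(c);K=np.array(m["intrinsics"]);p=K@(np.array(m["R"])@np.array(X)+np.array(m["t"]));return p[:2]/p[2]
E
python3 - <<'E'
from h import *
ims=[]
for c in("scene","top"):
    im,d=read_camera(c); ims.append(im)
    m=camera_model(c); print(c,(-np.array(m["R"]).T@np.array(m["t"])).round(3))
    for q in["screen","scoop","scoop_grip","scoop_lip","tub","lid","lid_grip","paintbox"]:
        print(q,[(w(r["point"],c).round(3),round(r["conf"],2)) for r in spot_point(q,c)[:2]])
cv2.imwrite("pics/a.png",ims[0]);cv2.imwrite("pics/b.png",ims[1])
s=read_state();print(s)
E
```

```text
pics
scene [1.278 0.43  0.665]
screen [(array([ 0.54 ,  0.023, -0.002]), 0.91)]
scoop []
scoop_grip [(array([0.494, 0.361, 0.088]), 0.62), (array([ 0.592, -0.379, -0.   ]), 0.52)]
scoop_lip [(array([0.461, 0.281, 0.001]), 0.61)]
tub [(array([ 0.461, -0.256, -0.   ]), 0.65)]
lid [(array([ 0.593, -0.378, -0.001]), 0.97), (array([0.475, 0.361, 0.016]), 0.42)]
lid_grip [(array([ 0.595, -0.377,  0.025]), 0.91)]
paintbox [(array([0.702, 0.319, 0.004]), 0.97)]
top [ 0.378 -0.006  1.103]
screen [(array([0.534, 0.02 , 0.001]), 0.96), (array([0.697, 0.319, 0.004]), 0.67)]
scoop [(array([0.489, 0.353, 0.003]), 0.78)]
scoop_grip [(array([0.493, 0.359, 0.088]), 0.88)]
scoop_lip [(array([ 0.464,  0.285, -0.   ]), 0.97)]
tub [(array([ 0.461, -0.258,  0.001]), 0.71)]
lid [(array([ 0.596, -0.379, -0.001]), 0.88), (array([0.52 , 0.383, 0.017]), 0.4)]
lid_grip [(array([ 0.595, -0.379,  0.028]), 0.84), (array([0.492, 0.401, 0.014]), 0.36)]
paintbox [(array([0.695, 0.318, 0.004]), 0.8)]
{'t': 0.9, 'q': array([-1.27840316e+00,  1.30349436e-01,  1.48817368e+00, -7.94744850e-06,
        1.52298311e+00, -8.53948146e-02]), 'dq': array([-0.00097877,  0.00057425, -0.00213344,  0.0003419 ,  0.00249406,
        0.00059701]), 'joint_torque': array([-1.35115155e-03, -5.59759855e+01, -4.92065048e+01,  7.70055084e-02,
        2.27723527e-02, -2.75485712e-05]), 'tool_pos': array([ 0.22134806, -0.55770798,  0.21867992]), 'orientation': array([3.08562627e+00, 5.89889538e-01, 1.62317321e-06]), 'force': array([ 0.24220267,  0.55041738, -0.16525209]), 'wrist_torque': array([-0.0057419 , -0.03671464, -0.03145519]), 'opening': 0.09269275421882121}
```

View pics/a.png

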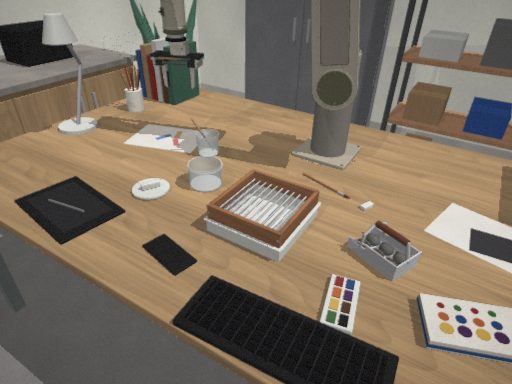

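View pics/b.png

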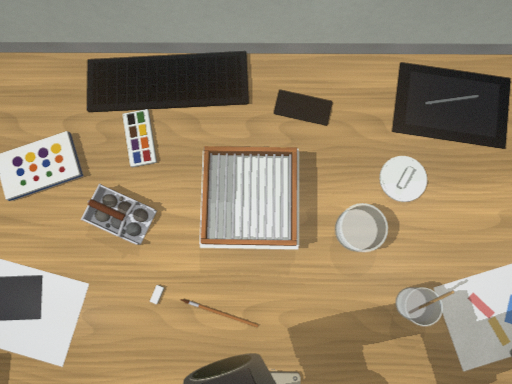

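The pictures show the scoop at top-view (120,215) with its mouth to the lower right, the screen at (250,195), the tub at (361,228), the lid at (404,178) and the paintbox at (140,137). The network readings match these. I'm moving to the scoop now.

apply_moves(commands=[3.5,4.5,0.5,0,0,0.1,6,3.5,4.5,0.5,0,0,0.1,6,3.5,4.5,0,0,0,0.1,6,3.5,4.5,0,0,0,0.1,6,3.5,4.5,0,0,0,0.1,6,3.5,4.5,0,0,0,0.1,6,3.5,4.5,0,0,0,0.1,6,3.5,4.5,0,0,0,0.1,6])

```text
t: 1.9
tool_pos: [0.5057, -0.1892, 0.2298]
orientation: [2.594, 1.765, 0.003]
force: [-0.3, 0.3, 0.1]
opening: 0.0602
```

apply_moves(commands=[0,6,0,0,0,0,6,0,6,0,0,0,0,6,0,6,0,0,0,0,6,0,6,0,0,0,0,6,0,6,0,0,0,0,6,0,6,0,0,0,0,6,0,6,0,0,0,0,6,0,6,0,0,0,0,6])

```text
t: 2.9
tool_pos: [0.506, 0.3064, 0.231]
orientation: [2.591, 1.766, 0.01]
force: [2.1, -0.5, -0.0]
opening: 0.0599
```

Run:
```python
from h import *
for c in("top","scene"):
    im,d=read_camera(c)
    for q in["scoop","scoop_grip","scoop_lip"]:
        print(q,[(w(r["point"],c).round(4),round(r["conf"],2)) for r in spot_point(q,c)[:2]])
    P=cloud(d,c); m=cut_out("scoop_grip",c)
    if m:
        Q=P[m[0]["mask"]];Q=Q[(Q[:,2]>.085)&(Q[:,2]<.105)];u=np.linalg.svd(Q[:,:2]-Q[:,:2].mean(0))[2][0];print(len(Q),Q.mean(0).round(4),np.degrees(np.arctan2(u[1],u[0])))
s=read_state();print(s["q"].round(3),s["tool_pos"],Rn.from_rotvec(s["orientation"]).as_matrix().round(3))
```

```text
scoop [(array([0.4909, 0.3528, 0.0041]), 0.88), (array([0.4893, 0.3042, 0.0148]), 0.55)]
scoop_grip [(array([0.4917, 0.3584, 0.0876]), 0.76)]
scoop_lip [(array([ 0.4576,  0.284 , -0.    ]), 0.93)]
183 [0.485  0.342  0.0942] -116.44880289384098
scoop [(array([ 0.4894,  0.351 , -0.0005]), 0.78)]
scoop_grip [(array([0.4926, 0.3611, 0.0882]), 0.69), (array([ 0.464 , -0.2563, -0.0009]), 0.36)]
scoop_lip [(array([ 0.4624,  0.2818, -0.0005]), 0.77)]
271 [0.5031 0.3651 0.0934] 67.65915039658518
[ 0.455  0.093  1.506 -0.005  1.536  0.832] [0.50660312 0.30305538 0.23099576] [[ 0.367  0.93   0.008]
 [ 0.93  -0.367 -0.002]
 [ 0.001  0.008 -1.   ]]
```

apply_moves(commands=[-0.7,2.9,0,0,0,0,6,-0.6,2.7,0,0,0,-0.01,6,0,0,-4,0,0,0,6,0,0,-4,0,0,0,6,0,0,-4,0,0,0,6,0,0,0,0,0,0,6])

```text
t: 4.15
tool_pos: [0.4963, 0.3554, 0.1112]
orientation: [2.61, 1.737, 0.017]
force: [0.3, 0.6, 0.1]
opening: 0.0597
```

apply_moves(commands=[-0.3,0.4,-2.1,0,0,0,6,0,0,-2,0,0,0,6,0,0,0,0,0,0,6,0,0,0,0,0,0,1,0,0,0,0,0,0,1,0,0,0,0,0,0,1,0,0,0,0,0,0,1,0,0,0,0,0,0,1], squeeze=60)

```text
t: 5.15
tool_pos: [0.4969, 0.3616, 0.075]
orientation: [2.611, 1.736, 0.032]
force: [-3.6, 2.2, 2.0]
opening: 0.0169
```

apply_moves(commands=[0,0,1,0,0,0,0,0,0,2,0,0,0,0,0,0,2,0,0,0,0,0,0,2.5,0,0,0,0,0,0,2.5,0,0,0,0,0,0,2.5,0,0,0,0,0,0,2,0,0,0,0,0,0,0,0,0,0,0])

```text
t: 6.15
tool_pos: [0.4966, 0.3603, 0.2321]
orientation: [2.61, 1.735, 0.037]
force: [0.6, 0.5, -5.6]
opening: 0.0165
```

Run:
```python
from h import *
for c in("top","scene"):
    im,d=read_camera(c)
    for q in["scoop","scoop_grip","scoop_lip","screen","tub"]:
        print(q,[(w(r["point"],c).round(4),round(r["conf"],2)) for r in spot_point(q,c)[:2]])
cv2.imwrite("pics/c.png",im)
s=read_state();print(s["q"].round(3),s["tool_pos"],s["orientation"],s["force"],s["wrist_torque"],s["opening"])
```

```text
scoop [(array([0.4863, 0.3497, 0.1587]), 0.93)]
scoop_grip [(array([0.496 , 0.3574, 0.2465]), 0.68)]
scoop_lip [(array([0.4622, 0.2833, 0.1551]), 0.56)]
screen [(array([0.5358, 0.0157, 0.0009]), 0.98)]
tub [(array([ 0.4607, -0.2529,  0.0032]), 0.59)]
scoop [(array([0.4883, 0.35  , 0.1497]), 0.85)]
scoop_grip [(array([0.4915, 0.3567, 0.2409]), 0.65)]
scoop_lip [(array([0.4585, 0.2788, 0.1523]), 0.78)]
screen [(array([ 0.5942, -0.376 ,  0.0223]), 0.73), (array([ 0.5376,  0.0188, -0.0009]), 0.62)]
tub [(array([ 0.4623, -0.253 ,  0.0016]), 0.57)]
[ 0.548  0.141  1.459 -0.006  1.523  0.946] [0.49518878 0.35950729 0.22794396] [2.61041965 1.73489534 0.02724767] [-0.25614506 -0.64403561 -5.80594085] [ 0.01325227 -0.02936963 -0.00181512] 0.016427937459362774
```

View pics/c.png

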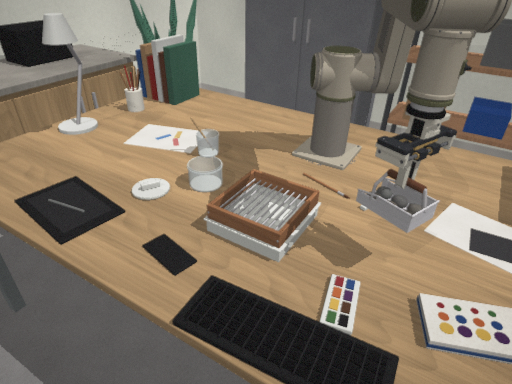

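The scoop is held level at about z 0.15 and the screen hasn't moved. I'll carry it over and turn the mouth toward -y.

apply_moves(commands=[0.3,-1.5,0,0,0,0.05,0,0.6,-3,0,0,0,0.06,0,0.6,-3,0,0,0,0.06,0,0.6,-3,0,0,0,0.06,0,0.6,-3,0,0,0,0.06,0,0.6,-3,0,0,0,0.06,0,0.5,-2,0,0,0,0.05,0,0.3,-1,0,0,0,0,0])

```text
t: 7.75
tool_pos: [0.5366, 0.1597, 0.2281]
orientation: [2.199, 2.238, 0.03]
force: [0.1, -0.1, -5.0]
opening: 0.0163
```

```bash
cat > m.py <<'E'
from h import *
for c in("top","scene"):
    im,d=read_camera(c); cv2.imwrite("pics/l_%s.png"%c,im)
    for q in["scoop","scoop_grip","scoop_lip"]:
        print(q,[(w(r["point"],c).round(4),round(r["conf"],2)) for r in spot_point(q,c)[:1]])
s=read_state();R=Rn.from_rotvec(s["orientation"]).as_matrix()
print(s["t"],s["q"].round(3),s["tool_pos"].round(4),s["force"].round(1),s["wrist_torque"].round(3),s["opening"].round(4));print(R.round(3))
# nominal scoop from tool
X=-R[:,0];Z=-R[:,2];g=s["tool_pos"]+(.0135)*Z
print("nominal lip",(g-.088*Z+.083*X).round(4),"tilt",np.degrees(np.arccos(Z[2])).round(1),"yaw",np.degrees(np.arctan2(X[1],X[0])).round(1))
E
python3 m.py
python3 - <<'E'
from h import *
im,d=read_camera("top")
P=cloud(d,"top"); m=(P[...,2]>.083)&(P[...,2]<.097)&(abs(P[...,0]-.535)<.14)&(abs(P[...,1]-.02)<.14)
Q=P[m][:,:2]; print(len(Q),cv2.minAreaRect(Q.astype(np.float32)))
E
```

```text
scoop [(array([0.5312, 0.1462, 0.1569]), 0.76)]
scoop_grip [(array([0.5337, 0.1562, 0.2421]), 0.97)]
scoop_lip [(array([0.5361, 0.0718, 0.1536]), 0.89)]
scoop [(array([0.5342, 0.1506, 0.1515]), 0.62)]
scoop_grip [(array([0.5356, 0.159 , 0.2391]), 0.87)]
scoop_lip [(array([0.5381, 0.0732, 0.1537]), 0.85)]
1662 ((0.535878598690033, 0.020935125648975372), (0.23053820431232452, 0.24028684198856354), 89.63420867919922)Traceback (most recent call last):
  File "m.py", line 7, in <module>
    print(s["t"],s["q"].round(3),s["tool_pos"].round(4),s["force"].round(1),s["wrist_torque"].round(3),s["opening"].round(4));print(R.round(3))
                                                                                                       ^^^^^^^^^^^^^^^^^^
AttributeError: 'float' object has no attribute 'round'
```

apply_moves(commands=[0,-0.8,-0.6,0.0873,0,0,0,0,-0.8,-0.6,0.0873,0,0,0,0,-0.8,-0.6,0.0873,0,0,0,0,-0.8,-0.6,0.0873,0,0,0,0,-0.5,-0.2,0.04,0,0,0,0,0,0,0,0,0,0])

```text
t: 8.95
tool_pos: [0.5359, 0.1257, 0.2016]
orientation: [-1.984, -2.025, -0.439]
force: [0.7, 0.2, -6.6]
opening: 0.0165
```

```bash
sed -i 's/s\["opening"\].round(4)/s["opening"]/' m.py; python3 m.py
```

```text
scoop [(array([0.5323, 0.1406, 0.1305]), 0.67)]
scoop_grip [(array([0.5296, 0.1195, 0.2136]), 0.89)]
scoop_lip []
scoop [(array([0.5318, 0.1451, 0.1286]), 0.93)]
scoop_grip [(array([0.5369, 0.1171, 0.2152]), 0.8)]
scoop_lip [(array([0.5346, 0.0699, 0.1019]), 0.76)]
9.35 [-0.141 -0.033  1.744  0.41   1.48  -0.212] [0.5361 0.1273 0.2026] [-0.5  0.2 -5.3] [-0.708 -0.043  0.033] 0.016590911354669505
[[-0.028  0.999  0.019]
 [ 0.917  0.018  0.399]
 [ 0.398  0.028 -0.917]]
nominal lip [0.5398 0.0809 0.1013] tilt 23.5 yaw -88.3
```

apply_moves(commands=[0,-0.45,-0.1,0.0436,0,0,0,0,-0.45,-0.1,0.0436,0,0,0,0,-0.45,-0.1,0.0436,0,0,0,0,0,0,0,0,0,0,0,-0.3,0,0.0436,0,0,0,0,0,0,0,0,0,0])

```text
t: 10.1
tool_pos: [0.5368, 0.1122, 0.2009]
orientation: [-1.872, -1.923, -0.601]
force: [-0.0, -0.3, -6.7]
opening: 0.0162
```

```bash
python3 m.py
```

```text
scoop [(array([0.5326, 0.1401, 0.1353]), 0.77)]
scoop_grip [(array([0.5313, 0.1025, 0.214 ]), 0.67)]
scoop_lip [(array([0.5378, 0.0737, 0.095 ]), 0.83)]
scoop [(array([0.5342, 0.137 , 0.1275]), 0.9)]
scoop_grip [(array([0.5337, 0.0997, 0.2107]), 0.95)]
scoop_lip [(array([0.5355, 0.0766, 0.094 ]), 0.56)]
10.5 [-0.275  0.016  1.757  0.569  1.532 -0.373] [0.537  0.1128 0.2016] [-0.   0.  -6.2] [-0.958 -0.044  0.028] 0.016326027653202593
[[-0.034  0.999  0.02 ]
 [ 0.833  0.017  0.553]
 [ 0.553  0.036 -0.833]]
nominal lip [0.5413 0.0849 0.0937] tilt 33.6 yaw -87.6
```

View pics/l_scene.png

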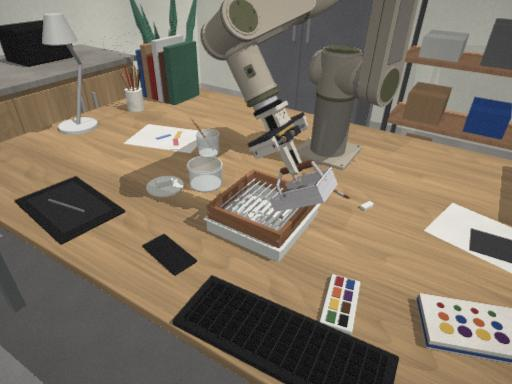

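apply_moves(commands=[0,-0.45,-0.2,0.0436,0,0,0,0,0,0,0,0,0,0,0,-0.45,-0.2,0.0436,0,0,0,0,0,0,0,0,0,0,0,0,0,0,0,0,0])

```text
t: 11.12
tool_pos: [0.5376, 0.104, 0.1985]
orientation: [-1.816, -1.868, -0.678]
force: [0.7, 1.0, -3.5]
opening: 0.0166
```

```bash
python3 m.py
```

```text
scoop [(array([0.5345, 0.1392, 0.1331]), 0.78)]
scoop_grip [(array([0.5338, 0.0898, 0.2065]), 0.93)]
scoop_lip [(array([0.5417, 0.0816, 0.0856]), 0.83)]
scoop [(array([0.5333, 0.1409, 0.134 ]), 0.73)]
scoop_grip [(array([0.5347, 0.0934, 0.2052]), 0.9)]
scoop_lip [(array([ 0.5395,  0.0208, -0.0009]), 0.24)]
11.525 [-0.338  0.058  1.758  0.64   1.564 -0.451] [0.5373 0.1043 0.1985] [ 0.1  0.8 -4. ] [-0.67  -0.068  0.007] 0.016295177129718744
[[-0.037  0.999  0.021]
 [ 0.78   0.016  0.626]
 [ 0.625  0.039 -0.78 ]]
nominal lip [0.5419 0.0862 0.0886] tilt 38.7 yaw -87.3
```

apply_moves(commands=[0,-0.2,0.1,0.0436,0,0,0,0,-0.2,0.1,0.0436,0,0,0,0,0,0,0,0,0,0,0,-0.2,0.1,0.0436,0,0,0,0,-0.2,0.1,0.0436,0,0,0,0,0,0,0,0,0,0,0,0,0,0,0,0,0])

```text
t: 12.4
tool_pos: [0.5375, 0.0952, 0.2026]
orientation: [-1.697, -1.74, -0.825]
force: [0.6, 1.3, -2.2]
opening: 0.0167
```

```bash
python3 m.py; python3 -c "
import cv2
a=cv2.imread('pics/l_top.png')[120:270,170:330];b=cv2.imread('pics/l_scene.png')[140:270,190:360]
cv2.imwrite('pics/d.png',cv2.hconcat([cv2.resize(a,(400,375)),cv2.resize(b,(400,375))]))"
```

```text
scoop [(array([0.5328, 0.143 , 0.1489]), 0.77)]
scoop_grip [(array([0.5344, 0.0833, 0.2108]), 0.84)]
scoop_lip [(array([0.5368, 0.0926, 0.0902]), 0.67)]
scoop [(array([0.5349, 0.1428, 0.1422]), 0.64)]
scoop_grip [(array([0.5359, 0.0809, 0.2088]), 0.78)]
scoop_lip [(array([ 0.4639, -0.2571,  0.0005]), 0.42)]
12.8 [-0.438  0.151  1.744  0.775  1.65  -0.566] [0.5375 0.0955 0.2028] [-0.3  0.3 -3.4] [-0.736 -0.051  0.031] 0.016564950637148485
[[-0.036  0.999  0.022]
 [ 0.65   0.007  0.76 ]
 [ 0.759  0.042 -0.65 ]]
nominal lip [0.5422 0.0981 0.0914] tilt 49.5 yaw -86.8
```

View pics/d.png

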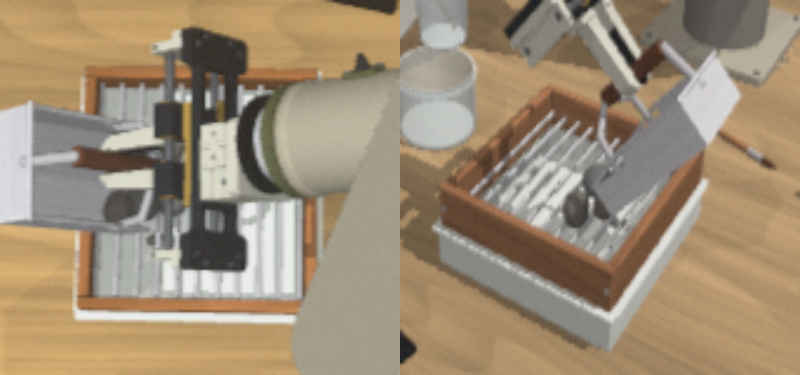

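Some pebbles are crowding in front of the lip (right half, around (590,205)). I'll back the lip away and up so the rest can slide out.

apply_moves(commands=[0,0.8,0.6,0.02,0,0,0,0,0.7,0.5,0.02,0,0,0,0,0,0.5,0,0,0,0,0,0,0,0,0,0,0,0,0,0,0,0,0,0])

```text
t: 13.42
tool_pos: [0.5379, 0.1116, 0.2207]
orientation: [-1.668, -1.713, -0.857]
force: [0.5, 1.6, -2.5]
opening: 0.016
```

```bash
cat >> m.py <<'E'
a=cv2.imread('pics/l_top.png')[120:270,170:330];b=cv2.imread('pics/l_scene.png')[140:270,190:360]
cv2.imwrite('pics/d%d.png'%(s["t"]*10),cv2.hconcat([cv2.resize(a,(400,375)),cv2.resize(b,(400,375))]))
E
python3 m.py;ls pics
```

```text
scoop [(array([0.5348, 0.1598, 0.1676]), 0.78)]
scoop_grip [(array([0.5364, 0.0977, 0.2252]), 0.67)]
scoop_lip [(array([0.5413, 0.1116, 0.1088]), 0.89)]
scoop [(array([0.5357, 0.1583, 0.1644]), 0.64)]
scoop_grip [(array([0.5347, 0.0995, 0.2271]), 0.88)]
scoop_lip []
13.825 [-0.428  0.14   1.746  0.817  1.671 -0.55 ] [0.5378 0.1117 0.2206] [ 0.6 -1.4 -3. ] [-0.786 -0.131 -0.046] 0.016611165451031275
[[-0.038  0.999  0.022]
 [ 0.617  0.006  0.787]
 [ 0.786  0.043 -0.617]]
nominal lip [0.5426 0.1191 0.1094] tilt 51.9 yaw -86.5
a.png
b.png
c.png
d.png
d138.png
l_scene.png
l_top.png
```

View pics/d138.png

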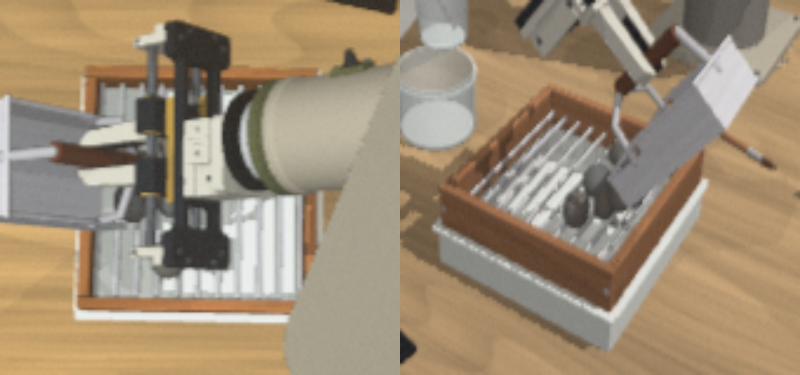

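apply_moves(commands=[0,0,1,0.03,0,0,0,0,-0.6,1,0.03,0,0,0,0,-0.6,0.3,0.03,0,0,0,0,0,0,0,0,0,0,0,0,0,0,0,0,0,0,0,0,0,0,0,0])

```text
t: 14.58
tool_pos: [0.5379, 0.098, 0.245]
orientation: [-1.605, -1.644, -0.925]
force: [-0.5, 0.6, -2.7]
opening: 0.0167
```

```bash
python3 m.py;ls pics
```

```text
scoop [(array([0.5344, 0.1501, 0.1981]), 0.72)]
scoop_grip [(array([0.5382, 0.0844, 0.2517]), 0.83)]
scoop_lip [(array([0.5397, 0.1105, 0.1299]), 0.73)]
scoop [(array([0.5361, 0.1504, 0.1915]), 0.82)]
scoop_grip [(array([0.5393, 0.0844, 0.2495]), 0.69)]
scoop_lip []
14.975 [-0.483  0.178  1.714  0.878  1.754 -0.575] [0.538  0.098  0.2451] [-0.6 -0.8 -2.4] [-0.835 -0.042  0.021] 0.016516149977733655
[[-0.037  0.999  0.023]
 [ 0.538  0.001  0.843]
 [ 0.842  0.044 -0.538]]
nominal lip [0.5428 0.1161 0.1352] tilt 57.5 yaw -86.1
a.png
b.png
c.png
d.png
d138.png
d149.png
l_scene.png
l_top.png
```

Run:
```python
import cv2
a=cv2.imread('pics/l_top.png')[130:240,150:290];b=cv2.imread('pics/l_scene.png')[130:240,230:370]
cv2.imwrite('pics/e.png',cv2.hconcat([cv2.resize(x,(400,314),interpolation=2) for x in(a,b)]))
```

```text
(no output)
```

View pics/e.png

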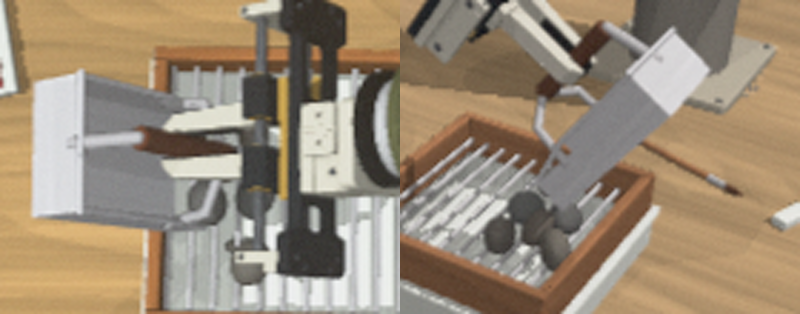

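apply_moves(commands=[0,1,1.5,0,0,0,0,0,2,1,-0.1,0,0,0,0,3,0,-0.15,0,0,0,0,3,0,-0.15,0,0,0,0,3,0,-0.15,0,0,0,0,3,0,-0.15,0,0,0,0,3,0,-0.15,0,0,0,0,2,0,-0.13,0,0,0])

```text
t: 15.98
tool_pos: [0.5372, 0.3064, 0.2828]
orientation: [2.171, 2.233, 0.056]
force: [0.1, -0.8, -3.4]
opening: 0.0162
```

```bash
python3 m.py;python3 - <<'E'
import cv2
a=cv2.imread('pics/l_top.png')[130:260,60:320];b=cv2.imread('pics/l_scene.png')[130:260,190:450]
cv2.imwrite('pics/f.png',cv2.vconcat([cv2.resize(x,(600,300),interpolation=2) for x in(a,b)]))
E
```

```text
scoop [(array([0.5358, 0.2959, 0.2104]), 0.79)]
scoop_grip [(array([0.5342, 0.3051, 0.2981]), 0.79)]
scoop_lip [(array([0.5379, 0.2193, 0.2068]), 0.98)]
scoop [(array([0.5358, 0.293 , 0.2027]), 0.86)]
scoop_grip [(array([0.5358, 0.3031, 0.2962]), 0.79)]
scoop_lip [(array([0.5367, 0.2189, 0.2069]), 0.91)]
16.375 [ 0.434  0.119  1.39  -0.009  1.592  0.408] [0.5382 0.3022 0.2804] [ 0.1 -1.3 -2.4] [-0.033 -0.038  0.035] 0.016689247314518298
[[-0.026  0.999  0.041]
 [ 1.     0.025  0.009]
 [ 0.008  0.041 -0.999]]
nominal lip [0.5433 0.2199 0.2053] tilt 2.4 yaw -88.5
```

View pics/f.png

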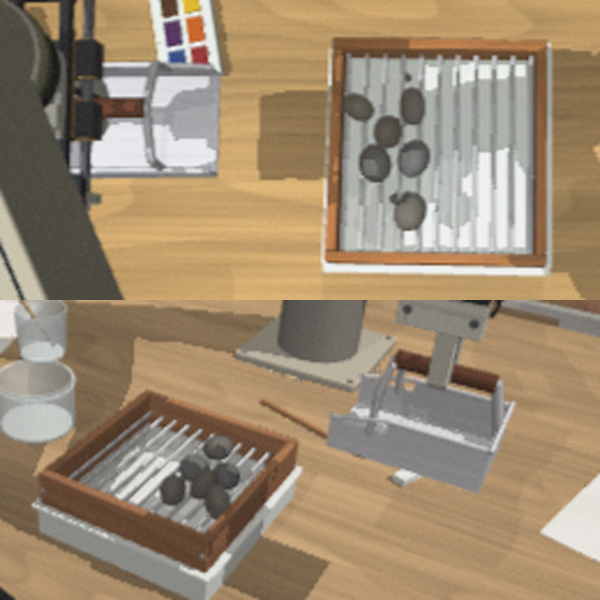

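apply_moves(commands=[-1.5,0.5,-3,0,0.02,0,0,-1.5,0.5,-3,0,0.02,0,0,-1,0,-4,0,0,0,0,0,0,-4,0,0,0,0,0,0,-3,0,0,0,0,0,0,-1,0,0,0,0,0,0,0,0,0,0,0])

```text
t: 17.25
tool_pos: [0.5009, 0.3026, 0.0997]
orientation: [-2.21, -2.221, -0.023]
force: [0.1, -0.6, -1.3]
opening: 0.0166
```

```bash
python3 m.py
python3 - <<'E'
from h import *
im,d=read_camera("top");P=cloud(d,"top")
m=(P[...,2]>.067)&(P[...,2]<.13)&(abs(P[...,0]-.536)<.105)&(abs(P[...,1]-.021)<.1)
g=cv2.cvtColor(im,6)
dark=m&(g<120)
n,l,st,cc=cv2.connectedComponentsWithStats(dark.astype(np.uint8))
for i in range(1,n):
    if st[i,4]>15: print(st[i],P[l==i].mean(0).round(4),P[l==i][:,2].max().round(4))
print([(w(r["point"],"top").round(3),round(r["conf"],2)) for r in find_in("chip1","top")])
print([(w(r["point"],"top").round(3),round(r["conf"],2)) for r in find_in("pebble1","top")])
np.save("d.npy",d);cv2.imwrite("pics/g0.png",im)
E
```

```text
scoop [(array([0.4921, 0.2894, 0.0258]), 0.84)]
scoop_grip [(array([0.5002, 0.2991, 0.1132]), 0.58)]
scoop_lip [(array([0.4968, 0.2162, 0.0263]), 0.85)]
scoop [(array([0.4967, 0.2916, 0.0246]), 0.98)]
scoop_grip [(array([0.501 , 0.3001, 0.1144]), 0.95)]
scoop_lip [(array([0.4998, 0.2181, 0.0287]), 0.61)]
17.65 [0.449 0.165 1.671 0.013 1.293 0.439] [0.5011 0.3039 0.1005] [ 0.   0.4 -2.3] [-0.044 -0.085  0.033] 0.016363201696648816
[[-0.007  1.     0.006]
 [ 1.     0.007  0.017]
 [ 0.017  0.006 -1.   ]]
nominal lip [0.5021 0.2222 0.0246] tilt 1.0 yaw -89.6
[233 168  11  16 139] [0.5804 0.0474 0.0902] 0.0987
[208 170  14  13 116] [0.5777 0.1043 0.097 ] 0.1057
[216 180  18  29 310] [0.5344 0.08   0.0892] 0.1023
[232 191  14  16 173] [0.5256 0.0455 0.0864] 0.095
[231 214  14  16 177] [0.4698 0.0482 0.0856] 0.0916
[]
[(array([0.474, 0.045, 0.086]), 0.76), (array([0.694, 0.32 , 0.017]), 0.74), (array([0.518, 0.086, 0.088]), 0.65), (array([0.523, 0.046, 0.088]), 0.65), (array([0.581, 0.048, 0.091]), 0.62), (array([0.572, 0.104, 0.1  ]), 0.6), (array([0.555, 0.07 , 0.091]), 0.55), (array([ 0.464, -0.267,  0.007]), 0.18)]
```

apply_moves(commands=[0,0,-1,0,0,0,0,0,0,-0.8,0,0,0,0,0,0,-0.5,0,0,0,0,0,0,-0.3,0,0,0,0,0,0,0,0,0,0,0])

```text
t: 18.42
tool_pos: [0.5004, 0.3043, 0.0758]
orientation: [-2.207, -2.223, -0.023]
force: [-0.2, -0.6, -2.8]
opening: 0.0165
```

Run:
```python
import cv2,numpy as np
from h import *
im=cv2.imread("pics/g0.png");d=np.load("d.npy");P=cloud(d,"top")
a=cv2.resize(im[145:250,198:303],(600,600),interpolation=2)
cv2.imwrite("pics/g.png",a)
print((P[205:218,226:248,2]*1000)[::1,::1].round().astype(int))
```

```text
[[85 83  5  3  4  2 67 66 77 81 81 81 83 82 83 77  4  6  6  6  1  5]
 [80 78  4  6  4  5 65 65  9  4 76 79 78 72 65 63  5  1  6  7  1  7]
 [80  4  5  1  7  3 67 63  5  3  4  5  2  5 63 63  8  5  4  2  1  4]
 [ 4  9  5  7  5  7 68 64  4  2  2  1  4  6 66 64  5  9  6  3  4  3]
 [ 8  5  5 -1  2  5 65 64  6  6  5  5  3  6 64 67  5  4  5  6  2  5]
 [ 5  3  6  4  2  3 63 66  0  7  3  6  5  5 61 66  5  1  2  4  6  7]
 [ 4  3  4  3  7  6 68 67  6  4  6  4  1  3 66 67  3  3  5  5 10  3]
 [ 3  3  6  4  4  2 65 65  8  1 -1  2  4  5 66 64  4  0  5  1  2  5]
 [ 4  6  3  7  3  5 63 65 15 12 18 74  6  1 65 64  3  3  6  3  1  2]
 [ 3  3  5 12 16 11 63 68 77 82 85 84 83 82 82 67  4  4  7  6  3  5]
 [ 6  8  9  9 12 13 67 81 87 85 87 84 84 85 81 82 82  3  3  7  8  5]
 [ 5  3  7 14 15 14 80 85 81 87 92 84 88 86 89 84 83  7  6  5  5  6]
 [ 4  2  8 12 15 84 82 89 86 87 86 87 89 85 80 85 84 84  0  8  1  4]]
```

View pics/g.png

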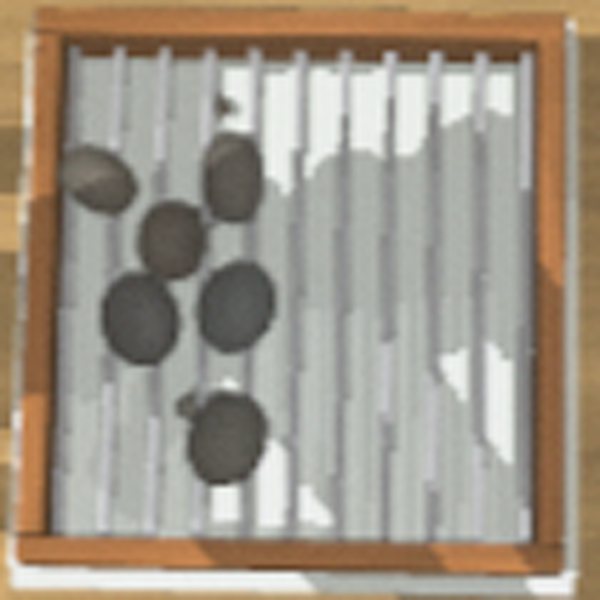

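apply_moves(commands=[0,0,0,0,0,0,5,0,0,0,0,0,0,5,0,0,0,0,0,0,5,0,0,3,0,0,0,5,0,0,5,0,0,0,5,0,0,6,0,0,0,5,0,0,4,0,0,0,5,0,0,0,0,0,0,5])

```text
t: 19.42
tool_pos: [0.4987, 0.3033, 0.2588]
orientation: [-2.207, -2.222, -0.02]
force: [0.1, -0.7, 0.5]
opening: 0.0502
```

```bash
cat > peb.py <<'E'
from h import *
im,d=read_camera("top");P=cloud(d,"top")
c=camera_model("top")
m=(P[...,2]>.071)&(P[...,2]<.13)&(abs(P[...,0]-.536)<.106)&(abs(P[...,1]-.021)<.101)
m=m&(cv2.cvtColor(im,6)<115)
cand=[]
for q in range(1):
  for r in cut_out("pebble1","top"):
    Q=P[r["mask"]&(P[...,2]>.068)]
    if len(Q)<40: continue
    if abs(Q[:,0].mean()-.536)>.11 or abs(Q[:,1].mean()-.021)>.105: continue
    a=np.linalg.eigh(np.cov(Q[:,:2].T));u=a[1][:,1]
    print("mask",len(Q),Q.mean(0).round(4),"top",np.percentile(Q[:,2],95).round(4),"yaw",np.degrees(np.arctan2(u[1],u[0])).round(),"ratio",(a[0][1]/a[0][0])**.5, "conf",round(r["conf"],2))
print([(w(r["point"],"top").round(3).tolist(),round(r["conf"],2)) for r in spot_point("pebble1","top")])
s=read_state();print(s["t"],s["tool_pos"].round(4),s["orientation"].round(3),s["q"].round(2))
np.save("d.npy",d);cv2.imwrite("pics/g0.png",im)
E
python3 peb.py
python3 - <<'E'
import numpy as np
from h import *
d=np.load("d.npy");P=cloud(d,"top")
print((P[176:190,226:246,2]*1000).round())
for q in["scoop","scoop_grip","scoop_lip","tub","lid"]:
    print(q,[(w(r["point"],"top").round(4),round(r["conf"],2)) for r in spot_point(q,"top")[:1]])
E
```

```text
mask 183 [0.5201 0.0866 0.0863] top 0.0924 yaw -157.0 ratio 1.173956578213776 conf 0.68
mask 141 [0.5535 0.0731 0.0922] top 0.0995 yaw 166.0 ratio 1.236733080765898 conf 0.65
mask 140 [0.5248 0.0459 0.0877] top 0.0926 yaw 163.0 ratio 1.1810515766183824 conf 0.6
mask 107 [0.5781 0.104  0.0983] top 0.1041 yaw 55.0 ratio 1.2709050841419518 conf 0.59
mask 180 [0.4695 0.0488 0.0852] top 0.0898 yaw 153.0 ratio 1.1266387566569815 conf 0.52
[([0.473, 0.046, 0.076], 0.75), ([0.557, 0.071, 0.08], 0.64), ([0.526, 0.045, 0.073], 0.63), ([0.582, 0.051, 0.078], 0.56), ([0.576, 0.104, 0.083], 0.49), ([0.52, 0.085, 0.079], 0.45)]
19.575 [0.4964 0.3021 0.2529] [-2.205 -2.22  -0.006] [0.45 0.07 1.49 0.01 1.58 0.44]
[[ 65.   8.   1.  -1.   4.   4.   5.  84.  90.  94.  94.  96.  94.  96.
   94.  93.  93.  87.   6.   3.]
 [ 60.   2.   3.   4.   3.   9.   4.  79.  87.  94.  94.  94.  91.  97.
   95.  92.  90.  84.   5.  11.]
 [ 63.   3.   4.   8.   8.   3.   6.  82.  88.  90.  92.  90.  94.  92.
   92.  91.  89.  84.   2.   7.]
 [ 63.   5.   4.   8.   2.   3.   2.  79.  89.  90.  93.  94.  91.  93.
   91.
[... 639 characters left out ...]
.   3.   1.   4.]
 [ 99.  98.  99.  96.  89.  90.  85.  79.  63.   7.   3.   6.   4.   2.
    8.  64.  61.   6.   6.   6.]
 [100.  99.  94. 100.  94.  88.  83.  75.  61.   5.   2.   5.   6.   6.
   10.  67.  65.   9.   4.   5.]
 [102.  99.  98.  96.  93.  87.  82.  74.  62.   3.   2.   6.   2.   7.
    4.  67.  61.   7.   5.   4.]
 [ 99.  98.  97.  95.  90.  88.  78.  64.   1.   2.   2.   5.   2.   2.
   65.  67.   6.   3.   5.   4.]]
scoop [(array([0.4957, 0.2914, 0.0054]), 0.76)]
scoop_grip [(array([0.4949, 0.3008, 0.0874]), 0.76)]
scoop_lip [(array([ 4.991e-01,  2.153e-01, -2.000e-04]), 0.57)]
tub [(array([ 0.4598, -0.2588,  0.0013]), 0.74)]
lid [(array([ 0.5578, -0.3501,  0.0022]), 0.7)]
```

The lid has been knocked to about (0.558,-0.350), so I'll re-measure it later. Six pebbles lie on the bars and the scoop is flat. To free any chip that may be trapped, I'll first shift D and B low along the bars, staying inside the frame.

apply_moves(commands=[1.4,-4.2,0,0,0,0.145,5.8,1.4,-4.2,0,0,0,0.145,5.8,1.4,-4.2,0,0,0,0.145,5.8,1.4,-4.2,0,0,0,0.145,5.8,1.4,-4.2,0,0,0,0.145,5.8,1.4,-4.2,0,0,0,0.145,5.8,0,0,-5,0,0,0,5.8,0,0,-5,0,0,0,5.8])

```text
t: 20.82
tool_pos: [0.5826, 0.0414, 0.1495]
orientation: [-1.019, -2.962, 0.009]
force: [0.6, 0.8, 0.0]
opening: 0.0579
```

```bash
cat > st.py <<'E'
from h import *
s=read_state();R=Rn.from_rotvec(s["orientation"]).as_matrix()
print(s["t"],s["tool_pos"].round(4),"jaw",np.degrees(np.arctan2(R[1,1],R[0,1])).round(1),"z",R[:,2].round(3),s["force"].round(1),s["opening"])
E
python3 st.py
```

```text
20.825 [0.5826 0.0414 0.1495] jaw 52.0 z [-0.01  -0.002 -1.   ] [0.6 0.8 0. ] 0.057897813455046035
```

apply_moves(commands=[-0.1,0.7,-3,0,0,0,5.8,0,0,-2.5,0,0,0,5.8,0,0,-1.9,0,0,0,5.8,0,0,-0.3,0,0,0,5.8,0,0,0,0,0,0,2,0,0,0,0,0,0,2,0,0,0,0,0,0,2,0,0,0,0,0,0,2], squeeze=20)

```text
t: 21.82
tool_pos: [0.579, 0.0483, 0.066]
orientation: [-1.019, -2.955, 0.011]
force: [-2.1, 0.7, 1.0]
opening: 0.0325
```

```bash
python3 st.py
```

```text
21.825 [0.579  0.0483 0.066 ] jaw 52.0 z [-0.017 -0.002 -1.   ] [-2.1  0.7  1. ] 0.03251479821194141
```

apply_moves(commands=[0,0,1.2,0,0,0,2,0.3,-2.3,0,0,0,0,2,0.3,-2.3,0,0,0,0,2,0.3,-2.3,0,0,0,0,2,0,-1,-1,0,0,0,2,0,0,0,0,0,0,5.8,0,0,0,0,0,0,5.8,0,0,4,0,0,0,5.8])

```text
t: 22.82
tool_pos: [0.585, -0.0312, 0.1069]
orientation: [-1.014, -2.949, 0.014]
force: [-0.8, -0.3, 0.7]
opening: 0.0562
```

apply_moves(commands=[0,-1,4,0,0,0,5.8,0,-5,3,0,0,0,5.8,0,-6,0,0,0,0,5.8,0,-6,0,0,0,0,5.8])

```text
t: 23.32
tool_pos: [0.5879, -0.2078, 0.1847]
orientation: [-0.999, -2.963, 0.011]
force: [0.1, -0.3, -0.1]
opening: 0.0576
```

```bash
python3 peb.py;python3 st.py
python3 - <<'E'
import cv2
cv2.imwrite("pics/h.png",cv2.resize(cv2.imread("pics/g0.png")[145:250,198:303],(500,500),interpolation=2))
E
```

```text
mask 173 [0.4698 0.0485 0.0859] top 0.0906 yaw 169.0 ratio 1.1857716542027286 conf 0.67
mask 127 [ 0.5884 -0.0298  0.0915] top 0.0969 yaw 175.0 ratio 1.4974979469437972 conf 0.57
mask 140 [0.5536 0.0731 0.0924] top 0.0994 yaw 164.0 ratio 1.2355180315372003 conf 0.52
mask 174 [0.5211 0.0868 0.0868] top 0.0926 yaw -158.0 ratio 1.160662284160463 conf 0.45
[([0.524, 0.086, 0.078], 0.73), ([0.474, 0.048, 0.073], 0.69), ([0.577, 0.102, 0.086], 0.63), ([0.526, 0.043, 0.074], 0.61), ([0.589, -0.031, 0.078], 0.61), ([0.555, 0.071, 0.079], 0.44), ([0.496, 0.3, 0.088], 0.4)]
23.475 [ 0.5872 -0.2094  0.184 ] [-1.007 -2.959  0.012] [-0.42  0.23  1.44 -0.01  1.49 -1.33]
23.475 [ 0.5872 -0.2094  0.184 ] jaw 52.4 z [-0.018 -0.002 -1.   ] [-0.   1.   0.5] 0.05768499239784089
```

View pics/h.png

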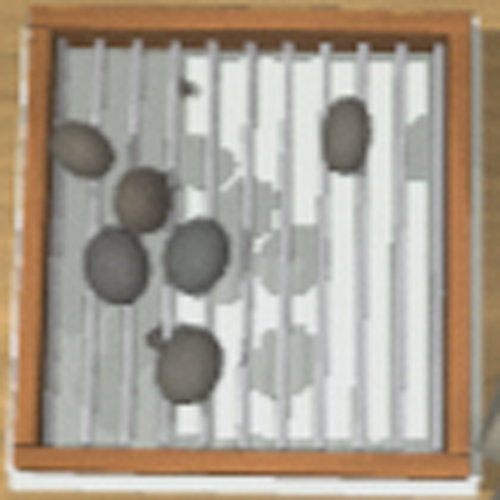

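apply_moves(commands=[0,4.5,0,0,0,-0.16,5.2,-0.3,4.5,0,0,0,-0.16,5.2,-0.3,4.5,0,0,0,-0.16,5.2,-0.3,4.5,0,0,0,-0.16,5.2,0,4.5,0,0,0,-0.16,5.2,0,4.3,0,0,0,-0.16,5.2,0,4.3,0,0,0,-0.16,5.2,0,0,-5,0,0,0,5.2])

```text
t: 24.48
tool_pos: [0.5764, 0.1261, 0.1377]
orientation: [-2.451, -1.937, -0.021]
force: [1.1, -0.7, -1.2]
opening: 0.052
```

```bash
python3 st.py
```

```text
24.475 [0.5764 0.1261 0.1377] jaw -13.3 z [-0.     0.022 -1.   ] [ 1.1 -0.7 -1.2] 0.05202382218754058
```

apply_moves(commands=[0.1,-2.3,0,-0.02,0,0,5.2,0,0,0,0,0,0,5.2,0,0,-2,0,0,0,5.2])

```text
t: 24.85
tool_pos: [0.5759, 0.1047, 0.1176]
orientation: [-2.459, -1.952, 0.001]
force: [0.4, -0.3, -0.0]
opening: 0.0518
```

```bash
python3 st.py
```

```text
24.85 [0.5759 0.1047 0.1176] jaw -13.1 z [-0.002  0.001 -1.   ] [ 0.4 -0.3 -0. ] 0.051837330163806886
```

apply_moves(commands=[0.1,-0.15,-2,0,0,0,5.2,0,0,-2,0,0,0,5.2,0,0,-0.7,0,0,0,5.2,0,0,0,0,0,0,2,0,0,0,0,0,0,2,0,0,0,0,0,0,2,0,0,0,0,0,0,2])

```text
t: 25.72
tool_pos: [0.5776, 0.101, 0.0679]
orientation: [-2.462, -1.949, 0.001]
force: [-0.5, -1.0, -1.4]
opening: 0.0268
```

```bash
python3 st.py
```

```text
25.725 [0.5776 0.101  0.0679] jaw -13.3 z [-0.001  0.001 -1.   ] [-0.5 -1.  -1.4] 0.026793209939519825
```

apply_moves(commands=[0.3,0,1,0,0,0,2,0.7,-2.3,0,0,0,0,2,0.7,-2.3,0,0,0,0,2,0.5,-2.3,0,0,0,0,2,0,0,-0.8,0,0,0,2,0,0,0,0,0,0,5.2,0,0,0,0,0,0,5.2,0,0,4,0,0,0,5.2])

```text
t: 26.72
tool_pos: [0.6022, 0.0376, 0.1145]
orientation: [-2.456, -1.951, -0.013]
force: [0.1, 0.1, 0.1]
opening: 0.0503
```

apply_moves(commands=[0,-3,4,0,0,0,5.2,0,-6,3,0,0,0.18,5.2,0,-6,0,0,0,0.18,5.2,0,-6,0,0,0,0.18,5.2,0,-3,0,0,0,0.18,5.2,0,0,0,0,0,0,5.2])

```text
t: 27.48
tool_pos: [0.6043, -0.1985, 0.1914]
orientation: [-1.584, -2.711, -0.017]
force: [0.0, 0.3, -0.1]
opening: 0.052
```

```bash
python3 peb.py;python3 st.py
```

```text
mask 164 [0.5242 0.0455 0.0866] top 0.0929 yaw 149.0 ratio 1.164633604031442 conf 0.75
mask 165 [0.5872 0.0486 0.0872] top 0.0924 yaw -168.0 ratio 1.1172630422354262 conf 0.57
mask 147 [ 0.5887 -0.0297  0.0902] top 0.0972 yaw 177.0 ratio 1.545100573016975 conf 0.53
mask 188 [0.4695 0.0489 0.0854] top 0.091 yaw 160.0 ratio 1.1539020600368712 conf 0.5
mask 168 [0.5221 0.0853 0.086 ] top 0.0911 yaw -163.0 ratio 1.1885790551042963 conf 0.48
[([0.525, 0.046, 0.073], 0.71), ([0.557, 0.047, 0.082], 0.62), ([0.589, -0.029, 0.076], 0.57), ([0.472, 0.047, 0.074], 0.52), ([0.526, 0.082, 0.077], 0.51), ([0.581, 0.048, 0.082], 0.44)]
27.625 [ 0.6046 -0.1955  0.1913] [-1.585 -2.709 -0.018] [-0.4   0.24  1.42  0.01  1.49 -0.91]
27.625 [ 0.6046 -0.1955  0.1913] jaw 29.3 z [ 0.004  0.011 -1.   ] [0.4 0.6 0.9] 0.052033810605729154
```

Run:
```python
import cv2
cv2.imwrite("pics/i.png",cv2.resize(cv2.imread("pics/g0.png")[145:250,198:303],(500,500),interpolation=2))
```

```text
(no output)
```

View pics/i.png

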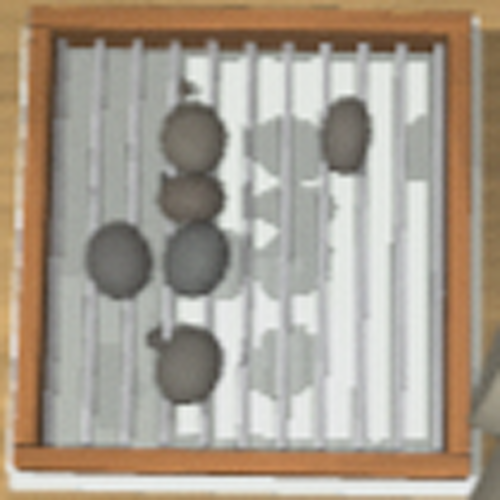

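Run:
```python
import numpy as np
from h import *
d=np.load("d.npy");P=cloud(d,"top");im=cv2.imread("pics/g0.png");g=cv2.cvtColor(im,6)
np.set_printoptions(linewidth=200)
print((P[178:194,227:248,2]*1000).round().astype(int));print(g[178:194,227:248])
```

```text
[[                   5                    1                    6                    5                    4                    6                   86                   88                   91
                    88                   92                   92                   91                   88                   90                   85                   88                    8
                     5                    3                    6]
 [                   6                    3                    8                    4                    4                    4                   67                   82                   87
                    85                   88                   90                   87                   86                   84                   81                    5                    6
                     3                    6                    2]
 [                   5                    7                    3                    4                    2                    4                   65                   66                   81
             
[... 6821 characters left out ...]
1  96  90  86  77 153 218 228]
 [152 167 164 144 110  98 104 107 107 114 117 114 111 103  97  88  81  89 179 227 229]
 [152 166 169 162 131  93 102 103 105 108 106 111 109  99  95  86  77  91 186 230 230]
 [149 169 167 165 143 106  91  97 102 104 102 102  96  96  90  83  77 139 212 229 230]
 [150 168 167 167 163 137 101  90  93  95  96  93  86  89  79  82 127 198 227 229 231]
 [146 162 164 165 164 164 145 119  95 103  97  79  74  70  69  95 144 205 229 229 230]
 [147 166 167 168 165 168 169 149 119 103  84  83  83  82  79  79 121 201 229 229 230]
 [133 166 170 167 163 165 170 146  97  92  90  95  92  94  92  93  91 125 168 185 212]]<stdin>:5: RuntimeWarning: invalid value encountered in cast
```

A chip spot beside B reads z ≈ 14 mm, so it's in the tray. All six pebbles are inside the frame. I'll start picking with the isolated pebble D.

apply_moves(commands=[-0.3,2.7,0,0,0,0.177,5.8,-0.3,2.7,0,0,0,0.177,5.8,-0.3,2.7,-1,0,0,0.177,5.8,-0.3,2.7,-1,0,0,0.177,5.8,-0.3,2.7,-1,0,0,0.177,5.8,0,2.7,-2,0,0,0.177,5.8,0,0,-2,0,0,0,5.8,0,0,0,0,0,0,5.8])

```text
t: 28.62
tool_pos: [0.588, -0.015, 0.1199]
orientation: [0.052, -3.133, -0.017]
force: [-0.1, -0.5, -0.0]
opening: 0.0579
```

```bash
python3 st.py
```

```text
28.625 [ 0.588  -0.015   0.1199] jaw 91.9 z [-0.008  0.011 -1.   ] [-0.1 -0.5 -0. ] 0.05792313283712219
```

apply_moves(commands=[0,-1.4,-2.6,0,0,0,5.8,0,0,-2.1,0,0,0,5.8,0,0,-0.3,0,0,0,5.8,0,0,0,0,0,0,1.5,0,0,0,0,0,0,1.5,0,0,0,0,0,0,1.5,0,0,0,0,0,0,1.5,0,0,4,0,0,0,1.5], squeeze=20)

```text
t: 29.62
tool_pos: [0.5891, -0.0311, 0.1124]
orientation: [0.033, -3.135, -0.016]
force: [-0.2, 0.3, -0.6]
opening: 0.0238
```

apply_moves(commands=[0,0,5,0,0,0,1.5,-2.8,-5.2,1,0,0,0,1.5,-2.8,-5.2,0,0,0,0,1.5,-2.8,-5.2,0,0,0,0,1.5,-2.8,-5.2,0,0,0,0,1.5,0,0,0,0,0,0,1.5])

```text
t: 30.38
tool_pos: [0.4764, -0.2443, 0.1809]
orientation: [-0.038, 3.137, 0.009]
force: [0.1, 1.0, 0.0]
opening: 0.0233
```

```bash
python3 st.py
python3 - <<'E'
from h import *
im,d=read_camera("scene")
for q in["tub","lid","lid_grip"]: print(q,[(w(r["point"],"scene").round(4),round(r["conf"],2)) for r in spot_point(q,"scene")[:1]])
E
```

```text
30.375 [ 0.4764 -0.2443  0.1809] jaw 91.4 z [ 0.004  0.006 -1.   ] [0.1 1.  0. ] 0.023296562043517686
tub [(array([ 0.4609, -0.2571, -0.0012]), 0.79)]
lid [(array([ 5.549e-01, -3.522e-01, -1.000e-04]), 0.57)]
lid_grip [(array([ 0.558 , -0.3486,  0.0239]), 0.56)]
```

apply_moves(commands=[0,-1.2,-5,0,0,0,1.5,0,0,-5,0,0,0,1.5,0,0,-1.5,0,0,0,1.5,0,0,0,0,0,0,4.4,0,0,0,0,0,0,4.4,0,0,5,0,0,0,4.4,0,0,5,0,0,0,4.4,0,0,0,0,0,0,5.8])

```text
t: 31.58
tool_pos: [0.4868, -0.2481, 0.1762]
orientation: [-0.065, 3.125, 0.0]
force: [-0.4, 0.6, 0.1]
opening: 0.0496
```

apply_moves(commands=[1.6,4.4,0,0,0,0,5.8,1.6,4.4,0,0,0,0,5.8,1.6,4.4,0,0,0,0,5.8,1.6,4.4,0,0,0,0,5.8,1.6,4.4,0,0,0,0,5.8,1.6,4.4,0,0,0,0,5.8,1.4,3,0,0,0,0,5.8,0,0,-3,0,0,0,5.8])

```text
t: 32.58
tool_pos: [0.6058, 0.055, 0.1595]
orientation: [-0.061, 3.101, -0.007]
force: [-0.9, -0.1, 0.6]
opening: 0.0575
```

```bash
python3 st.py
```

```text
32.575 [0.6058 0.055  0.1595] jaw 92.3 z [ 0.04  -0.004 -0.999] [-0.9 -0.1  0.6] 0.05745294633202474
```

apply_moves(commands=[-1.9,-0.6,-1,0,0.04,0,5.8,0,0,-1,0,0,0,5.8,0,0,0,0,0,0,5.8])

```text
t: 32.95
tool_pos: [0.5843, 0.0485, 0.1381]
orientation: [0.062, -3.135, 0.006]
force: [-0.0, 0.0, 0.0]
opening: 0.0578
```

```bash
python3 st.py
python3 - <<'E'
from h import *
for c in("scene","top"):
    im,d=read_camera(c)
    for q in["tub","pebble1"]: print(q,[(w(r["point"],c).round(3).tolist(),round(r["conf"],2)) for r in spot_point(q,c)[:8]])
cv2.imwrite("pics/j.png",cv2.resize(im[145:270,198:398],(800,500),interpolation=2))
E
```

```text
32.95 [0.5843 0.0485 0.1381] jaw 92.3 z [-0.006 -0.004 -1.   ] [-0.  0.  0.] 0.0578122381641425
tub [([0.463, -0.256, 0.002], 0.93), ([0.498, 0.217, 0.001], 0.32)]
pebble1 [([0.526, 0.089, 0.077], 0.6), ([0.56, 0.045, 0.08], 0.57), ([0.53, 0.043, 0.08], 0.46), ([0.476, 0.048, 0.077], 0.42), ([0.593, 0.044, 0.08], 0.42)]
tub [([0.46, -0.257, 0.001], 0.85), ([0.536, 0.016, 0.0], 0.44), ([0.583, 0.048, 0.081], 0.2)]
pebble1 [([0.559, 0.046, 0.08], 0.71), ([0.583, 0.045, 0.082], 0.59), ([0.523, 0.082, 0.076], 0.56), ([0.524, 0.044, 0.075], 0.53), ([0.473, 0.049, 0.075], 0.49), ([0.481, -0.269, 0.016], 0.44)]
```

View pics/j.png

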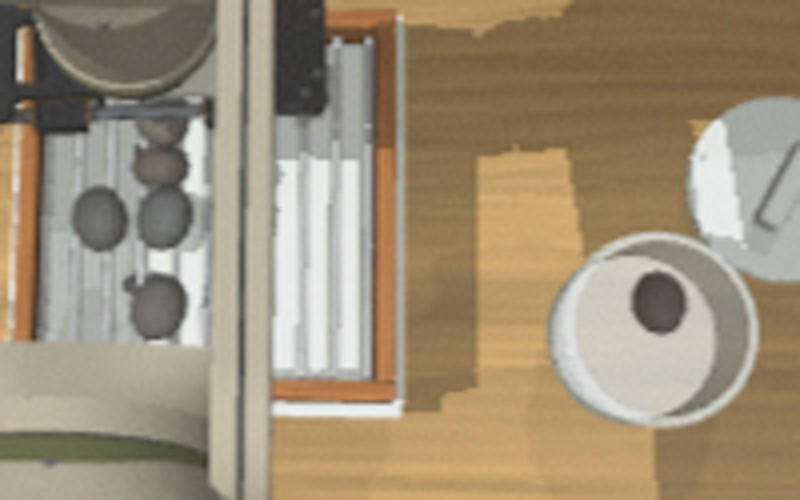

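apply_moves(commands=[0.2,-0.2,-3,0,0,0,5.8,0,0,-2.8,0,0,0,5.8,0,0,-0.8,0,0,0,5.8,0,0,0,0,0,0,1.5,0,0,0,0,0,0,1.5,0,0,0,0,0,0,1.5,0,0,0,0,0,0,1.5,0,0,4,0,0,0,1.5], squeeze=20)

```text
t: 34.25
tool_pos: [0.5885, 0.0468, 0.1148]
orientation: [0.063, -3.14, 0.006]
force: [0.5, -0.0, -0.6]
opening: 0.0337
```

apply_moves(commands=[0,0,5,0,0,0,1.5,-2.3,-5,0,0,0,0,1.5,-2.3,-5,0,0,0,0,1.5,-2.3,-5,0,0,0,0,1.5,-2.3,-5,0,0,0,0,1.5,-2.3,-5,0,0,0,0,1.5,-2,-4.5,0,0,0,0,1.5,0,0,0,0,0,0,1.5])

```text
t: 35.25
tool_pos: [0.4525, -0.2564, 0.1755]
orientation: [-0.068, 3.127, -0.013]
force: [-0.4, 1.2, -0.5]
opening: 0.0336
```

```bash
python3 st.py
```

```text
35.25 [ 0.4525 -0.2564  0.1755] jaw 92.5 z [ 0.014 -0.008 -1.   ] [-0.4  1.2 -0.5] 0.033626208864672325
```

apply_moves(commands=[-0.6,0,-5,0,0,0,1.5,0,0,-5,0,0,0,1.5,0,0,-0.5,0,0,0,1.5,0,0,0,0,0,0,4.5,0,0,0,0,0,0,4.5,0,0,5,0,0,0,4.5,0,0,5,0,0,0,4.5,0,0,0,0,0,0,5.8])

```text
t: 36.25
tool_pos: [0.4531, -0.2565, 0.1837]
orientation: [-0.07, 3.112, -0.027]
force: [0.2, 0.5, 0.3]
opening: 0.0516
```

apply_moves(commands=[1.4,4.2,0,0,0,0,5.8,1.4,4.2,0,0,0,0,5.8,1.4,4.2,0,0,0,0,5.8,1.4,4.2,0,0,0,0,5.8,1.4,4.2,0,0,0,0,5.8,1.4,4.2,0,0,0,0,5.8,1.4,3.5,0,0,0,0,5.8,0,0,-2,0,0,0,5.8])

```text
t: 37.25
tool_pos: [0.5586, 0.0391, 0.1743]
orientation: [-0.067, 3.093, -0.034]
force: [0.4, -1.1, -0.4]
opening: 0.0581
```

```bash
python3 st.py
python3 - <<'E'
from h import *
for c in("scene","top"):
    im,d=read_camera(c)
    for q in["tub","pebble1"]: print(q,[(w(r["point"],c).round(3).tolist(),round(r["conf"],2)) for r in spot_point(q,c)[:8]])
E
```

```text
37.25 [0.5586 0.0391 0.1743] jaw 92.5 z [ 0.048 -0.021 -0.999] [ 0.4 -1.1 -0.4] 0.05806571227273688
tub [([0.464, -0.255, 0.0], 0.58)]
pebble1 [([0.531, 0.044, 0.082], 0.64), ([0.465, -0.254, 0.001], 0.58), ([0.476, 0.049, 0.074], 0.5), ([0.528, 0.086, 0.075], 0.47), ([0.558, 0.039, 0.08], 0.42)]
tub [([0.483, -0.271, 0.015], 0.65), ([0.7, 0.322, 0.002], 0.45)]
pebble1 [([0.473, 0.049, 0.076], 0.76), ([0.44, -0.262, 0.018], 0.69), ([0.48, -0.271, 0.014], 0.67), ([0.522, 0.044, 0.073], 0.65), ([0.557, 0.047, 0.083], 0.59), ([0.527, 0.084, 0.076], 0.49)]
```

apply_moves(commands=[0,0.6,-5,0.02,0.05,0,5.8,0,0,-3,0,0,0,5.8,0,0,-2,0,0,0,5.8,0,0,0,0,0,0,1.5,0,0,0,0,0,0,1.5,0,0,0,0,0,0,1.5,0,0,0,0,0,0,1.5,0,0,4,0,0,0,1.5])

```text
t: 38.55
tool_pos: [0.5597, 0.0381, 0.1179]
orientation: [-0.049, 3.14, 0.001]
force: [-0.1, 0.6, -1.3]
opening: 0.0355
```

apply_moves(commands=[0,0,5,0,0,0,1.5,-1.5,-5,0,0,0,0,1.5,-1.5,-5,0,0,0,0,1.5,-1.5,-5,0,0,0,0,1.5,-1.5,-5,0,0,0,0,1.5,-1.5,-5,0,0,0,0,1.5,-1.5,-4,0,0,0,0,1.5,0,0,0,0,0,0,1.5])

```text
t: 39.55
tool_pos: [0.4693, -0.2645, 0.1816]
orientation: [-0.048, 3.124, -0.014]
force: [1.1, 0.8, -1.3]
opening: 0.0354
```

```bash
python3 st.py
```

```text
39.55 [ 0.4693 -0.2645  0.1816] jaw 91.8 z [ 0.017 -0.009 -1.   ] [ 1.1  0.8 -1.3] 0.03544177073307496
```

apply_moves(commands=[-0.9,1.7,-5,0,0,0,1.5,0,0,-4.5,0,0,0,1.5,0,0,-0.5,0,0,0,1.5,0,0,0,0,0,0,4.5,0,0,0,0,0,0,4.5,0,0,5,0,0,0,4.5,0,0,5,0,0,0,4.5,0,0,0,0,0,0,5.8])

```text
t: 40.55
tool_pos: [0.4654, -0.2488, 0.1948]
orientation: [-0.048, 3.11, -0.029]
force: [0.2, -0.5, -0.5]
opening: 0.0504
```

apply_moves(commands=[0.1,4.2,0,0,0,0,5.8,0.1,4.2,0,0,0,0,5.8,0.1,4.2,0,0,0,0,5.8,0.1,4.2,0,0,0,0,5.8,0.1,4.2,0,0,0,0,5.8,0.1,4.2,0,0,0,0,5.8,0.1,3.5,0,0,0,0,5.8,0,0,-2,0,0,0,5.8])

```text
t: 41.55
tool_pos: [0.4765, 0.0459, 0.1842]
orientation: [-0.044, 3.092, -0.035]
force: [-0.4, -0.7, -1.1]
opening: 0.0578
```

```bash
python3 st.py
python3 - <<'E'
from h import *
for c in("scene","top"):
    im,d=read_camera(c)
    for q in["tub","pebble1"]: print(q,[(w(r["point"],c).round(3).tolist(),round(r["conf"],2)) for r in spot_point(q,c)[:8]])
E
```

```text
41.55 [0.4765 0.0459 0.1842] jaw 91.6 z [ 0.049 -0.022 -0.999] [-0.4 -0.7 -1.1] 0.05778733682651193
tub [([0.462, -0.252, 0.001], 0.75)]
pebble1 [([0.475, 0.048, 0.075], 0.64), ([0.527, 0.089, 0.079], 0.6), ([0.527, 0.045, 0.082], 0.4)]
tub [([0.459, -0.258, -0.001], 0.73)]
pebble1 [([0.483, -0.27, 0.019], 0.57), ([0.437, -0.262, 0.019], 0.54), ([0.474, -0.222, 0.021], 0.43)]
```

apply_moves(commands=[-0.3,0.3,-5,0.02,0.05,0,5.8,0,0,-4,0,0,0,5.8,0,0,-2.1,0,0,0,5.8,0,0,0,0,0,0,1.5,0,0,0,0,0,0,1.5,0,0,0,0,0,0,1.5,0,0,0,0,0,0,1.5,0,0,4,0,0,0,1.5])

```text
t: 42.85
tool_pos: [0.4762, 0.0432, 0.1159]
orientation: [-0.03, 3.14, -0.003]
force: [0.6, 0.1, -0.2]
opening: 0.0337
```

apply_moves(commands=[0,0,5,0,0,0,1.5,-0.3,-5,0,0,0,0,1.5,-0.3,-5,0,0,0,0,1.5,-0.3,-5,0,0,0,0,1.5,-0.3,-5,0,0,0,0,1.5,-0.3,-5,0,0,0,0,1.5,-0.3,-3.3,0,0,0,0,1.5,0,0,0,0,0,0,1.5])

```text
t: 43.85
tool_pos: [0.4614, -0.2488, 0.1783]
orientation: [-0.036, 3.122, -0.012]
force: [0.6, 0.9, -0.4]
opening: 0.034
```

```bash
python3 st.py
```

```text
43.85 [ 0.4614 -0.2488  0.1783] jaw 91.3 z [ 0.019 -0.007 -1.   ] [ 0.6  0.9 -0.4] 0.03398023455417463
```

apply_moves(commands=[-1.3,0,-5,0,0,0,1.5,0,0,-4.5,0,0,0,1.5,0,0,-0.5,0,0,0,1.5,0,0,0,0,0,0,4.5,0,0,0,0,0,0,4.5,0,0,5,0,0,0,4.5,0,0,5,0,0,0,4.5,0,0,0,0,0,0,5.8])

```text
t: 44.85
tool_pos: [0.4538, -0.248, 0.191]
orientation: [-0.04, 3.109, -0.024]
force: [0.3, 0.1, 0.2]
opening: 0.0511
```

apply_moves(commands=[0.9,4.1,0,0,0,-0.175,5.8,0.9,4.1,0,0,0,-0.175,5.8,0.9,4.1,0,0,0,-0.175,5.8,0.9,4.1,0,0,0,-0.175,5.8,0.9,4.1,0,0,0,-0.175,5.8,0.9,4.1,0,0,0,-0.175,5.8,0.9,4.1,0,0,0,-0.175,5.8,0.7,3.5,0,0,0,-0.175,5.8])

```text
t: 45.85
tool_pos: [0.528, 0.0814, 0.1991]
orientation: [2.032, 2.361, -0.059]
force: [0.4, 0.3, -0.5]
opening: 0.0584
```

apply_moves(commands=[0,0,-2,0,0,-0.175,5.8,0,0,0,0,0,0,5.8])

```text
t: 46.1
tool_pos: [0.5288, 0.0848, 0.1799]
orientation: [2.233, 2.175, -0.059]
force: [0.2, 0.2, -0.7]
opening: 0.0578
```

```bash
python3 st.py
python3 - <<'E'
from h import *
for c in("scene","top"):
    im,d=read_camera(c)
    for q in["tub","pebble1"]: print(q,[(w(r["point"],c).round(3).tolist(),round(r["conf"],2)) for r in spot_point(q,c)[:8]])
E
```

```text
46.1 [0.5288 0.0848 0.1799] jaw -1.5 z [-0.011 -0.044 -0.999] [ 0.2  0.2 -0.7] 0.057768334174489275
tub [([0.462, -0.254, -0.002], 0.83), ([0.702, 0.318, -0.001], 0.73)]
pebble1 [([0.526, 0.089, 0.076], 0.51), ([0.531, 0.044, 0.079], 0.43)]
tub [([0.461, -0.253, 0.003], 0.6)]
pebble1 [([0.444, -0.23, 0.022], 0.69), ([0.44, -0.261, 0.021], 0.67), ([0.474, -0.221, 0.019], 0.67), ([0.486, -0.271, 0.015], 0.61), ([0.527, 0.047, 0.074], 0.58)]
```

apply_moves(commands=[-0.2,0.1,-5,0.04,-0.01,0,5.8,0,0,-4,0,0,0,5.8,0,0,-1.8,0,0,0,5.8,0,0,0,0,0,0,1.5,0,0,0,0,0,0,1.5,0,0,0,0,0,0,1.5,0,0,0,0,0,0,1.5,0,0,5,0,0,0,1.5])

```text
t: 47.4
tool_pos: [0.5302, 0.0837, 0.1265]
orientation: [2.243, 2.189, 0.007]
force: [0.8, -0.1, -0.4]
opening: 0.0379
```

apply_moves(commands=[0,0,5,0,0,0,1.5,-1.1,-5.5,0,0,0,0,1.5,-1.1,-5.5,0,0,0,0,1.5,-1.1,-5.5,0,0,0,0,1.5,-1.1,-5.5,0,0,0,0,1.5,-1.1,-5.5,0,0,0,0,1.5,-1.1,-5.3,0,0,0,0,1.5,0,0,0,0,0,0,1.5])

```text
t: 48.4
tool_pos: [0.467, -0.2536, 0.191]
orientation: [2.225, 2.181, 0.025]
force: [-0.3, 1.1, -0.5]
opening: 0.0379
```

```bash
python3 st.py
```

```text
48.4 [ 0.467  -0.2536  0.191 ] jaw -1.1 z [ 0.03  -0.007 -1.   ] [-0.3  1.1 -0.5] 0.03786339532707102
```

apply_moves(commands=[-0.6,-0.9,-5,0,0.03,0,1.5,0,0,-4.5,0,0,0,1.5,0,0,-0.8,0,0,0,1.5,0,0,0,0,0,0,4.8,0,0,0,0,0,0,4.8,0,0,5,0,0,0,4.8,0,0,5,0,0,0,4.8,0,0,0,0,0,0,5.8])

```text
t: 49.4
tool_pos: [0.4669, -0.2626, 0.2012]
orientation: [2.226, 2.187, -0.001]
force: [-0.0, 0.1, 0.1]
opening: 0.054
```

apply_moves(commands=[0.8,3.8,0,0,0,0,5.8,0.8,3.8,0,0,0,0,5.8,0.8,3.8,0,0,0,0,5.8,0.8,3.8,0,0,0,0,5.8,0.8,3.8,0,0,0,0,5.8,0.8,3.8,0,0,0,0,5.8,0.8,3.8,0,0,0,0,5.8,0.5,3.5,-2,0,0,0,5.8])

```text
t: 50.4
tool_pos: [0.5333, 0.0456, 0.1913]
orientation: [2.218, 2.172, 0.014]
force: [-0.4, -0.8, 0.1]
opening: 0.0583
```

```bash
python3 st.py
python3 - <<'E'
from h import *
for c in("scene","top"):
    im,d=read_camera(c)
    for q in["tub","pebble1"]: print(q,[(w(r["point"],c).round(3).tolist(),round(r["conf"],2)) for r in spot_point(q,c)[:8]])
E
python3 st.py
```

```text
50.4 [0.5333 0.0456 0.1913] jaw -1.2 z [ 0.033 -0.02  -0.999] [-0.4 -0.8  0.1] 0.05826614828785647
tub [([0.463, -0.255, -0.002], 0.77), ([0.496, 0.301, 0.088], 0.62)]
pebble1 [([0.534, 0.041, 0.079], 0.64)]
tub [([0.461, -0.255, 0.003], 0.75)]
pebble1 [([0.441, -0.231, 0.024], 0.68), ([0.439, -0.26, 0.018], 0.62), ([0.483, -0.273, 0.015], 0.61), ([0.473, -0.222, 0.021], 0.56), ([0.463, -0.26, 0.035], 0.53)]
50.7 [0.5318 0.0433 0.1896] jaw -1.2 z [ 0.029 -0.021 -0.999] [0.3 0.5 0.7] 0.057855126354383786
```

apply_moves(commands=[-0.4,0.2,-5,0.02,0.03,0,5.8,0,0,-4.5,0,0,0,5.8,0,0,-2.1,0,0,0,5.8,0,0,0,0,0,0,1.5,0,0,0,0,0,0,1.5,0,0,0,0,0,0,1.5,0,0,0,0,0,0,1.5,0,0,5,0,0,0,1.5])

```text
t: 51.7
tool_pos: [0.5302, 0.0392, 0.1267]
orientation: [2.251, 2.185, 0.004]
force: [0.1, -0.4, 0.6]
opening: 0.0378
```

apply_moves(commands=[0,0,5,0,0,0,1.5,-0.9,-4.7,0,0,0,0,1.5,-0.9,-4.7,0,0,0,0,1.5,-0.9,-4.7,0,0,0,0,1.5,-0.9,-4.7,0,0,0,0,1.5,-0.9,-4.7,0,0,0,0,1.5,-0.9,-4.4,0,0,0,0,1.5,0,0,0,0,0,0,1.5])

```text
t: 52.7
tool_pos: [0.4799, -0.2479, 0.1914]
orientation: [2.233, 2.177, 0.021]
force: [-0.2, 1.0, 0.2]
opening: 0.0378
```

```bash
python3 st.py
```

```text
52.7 [ 0.4799 -0.2479  0.1914] jaw -1.4 z [ 0.026 -0.007 -1.   ] [-0.2  1.   0.2] 0.03779128260610333
```

apply_moves(commands=[-1.4,1,-5,0,0.03,0,1.5,0,0,-4.5,0,0,0,1.5,0,0,-0.6,0,0,0,1.5,0,0,0,0,0,0,4.8,0,0,0,0,0,0,4.8,0,0,5,0,0,0,4.8,0,0,5,0,0,0,4.8,5,5,3,0,0,0,5.8])

```text
t: 53.7
tool_pos: [0.5092, -0.1985, 0.2256]
orientation: [2.243, 2.18, -0.006]
force: [0.7, -1.2, -0.1]
opening: 0.0537
```

apply_moves(commands=[4,4,0,0,0,0,5.8,4,4,0,0,0,0,5.8,0,3,0,0,0,0,5.8,0,0,0,0,0,0,5.8])

```text
t: 54.2
tool_pos: [0.5985, -0.0839, 0.2393]
orientation: [2.228, 2.17, 0.01]
force: [-0.0, 0.1, -0.1]
opening: 0.0582
```

```bash
python3 st.py
python3 - <<'E'
from h import *
for c in("scene","top"):
    im,d=read_camera(c);P=cloud(d,c)
    for q in["tub","lid","lid_grip","pebble1","scoop","paintbox"]: print(q,[(w(r["point"],c).round(3).tolist(),round(r["conf"],2)) for r in spot_point(q,c)[:8]])
    # rim and lid
    T=P[(P[...,2]>.072)&(P[...,2]<.088)&(np.hypot(P[...,0]-.461,P[...,1]+.257)<.07)][:,:2].astype(np.float32)
    if len(T)>30: print("rim",len(T),cv2.minEnclosingCircle(T))
    L=(P[...,2]>.006)&(P[...,2]<.016)&(np.hypot(P[...,0]-.556,P[...,1]+.351)<.075)
    Q=P[L][:,:2].astype(np.float32);print("flange",len(Q),cv2.minEnclosingCircle(Q),Q.mean(0))
    Q=P[(P[...,2]>.022)&(P[...,2]<.042)&(np.hypot(P[...,0]-.556,P[...,1]+.351)<.05)]
    u=np.linalg.svd(Q[:,:2]-Q[:,:2].mean(0))[2][0];print("rib",len(Q),Q.mean(0),np.degrees(np.arctan2(u[1],u[0])))
    if c=="top": cv2.imwrite("pics/k.png",cv2.hconcat([cv2.resize(im[140:260,195:305],(400,436),interpolation=2),cv2.resize(im[140:260,325:435],(400,436),interpolation=2)]))
E
```

```text
54.2 [ 0.5985 -0.0839  0.2393] jaw -1.5 z [ 0.027 -0.018 -0.999] [-0.   0.1 -0.1] 0.05815521898396404
tub [([0.464, -0.254, 0.0], 0.6)]
lid [([0.558, -0.351, -0.004], 0.93), ([0.703, 0.32, 0.002], 0.69)]
lid_grip [([0.556, -0.348, 0.023], 0.71)]
pebble1 []
scoop [([0.495, 0.293, 0.002], 0.86), ([0.56, -0.346, 0.024], 0.47)]
paintbox [([0.7, 0.32, 0.003], 0.82), ([0.496, 0.301, 0.089], 0.59), ([0.467, -0.256, 0.001], 0.27)]
rim 235 ((0.4636688232421875, -0.2532064616680145), 0.06122199445962906)
flange 485 ((0.56090247631073, -0.35257405042648315), 0.06350211054086685) [ 0.56854516 -0.34479865]
rib 94 [ 0.56305549 -0.34919637  0.03022804] -31.300393287326063
tub [([0.459, -0.257, 0.004], 0.71), ([0.698, 0.319, 0.003], 0.27)]
lid [([0.559, -0.35, -0.003], 0.83)]
lid_grip [([0.559, -0.352, 0.024], 0.62), ([0.698, 0.323, 0.004], 0.22)]
pebble1 [([0.483, -0.271, 0.017], 0.63), ([0.466, -0.236, 0.05], 0.6), ([0.462, -0.265, 0.04], 0.51), ([0.439, -0.262, 0.019], 0.5), ([0.497, 0.304, 0.088], 0.3)]
scoop [([0.494, 0.295, 0.002], 0.85)]
paintbox [([0.7, 0.319, 0.005], 0.65)]
rim 241 ((0.46048304438591003, -0.25526347756385803), 0.05923399701714516)
flange 1505 ((0.5519795417785645, -0.35396555066108704), 0.06779146939516068) [ 0.5578986  -0.34950867]
rib 160 [ 0.55745317 -0.34873103  0.0325022 ] 150.08766400405048
```

View pics/k.png

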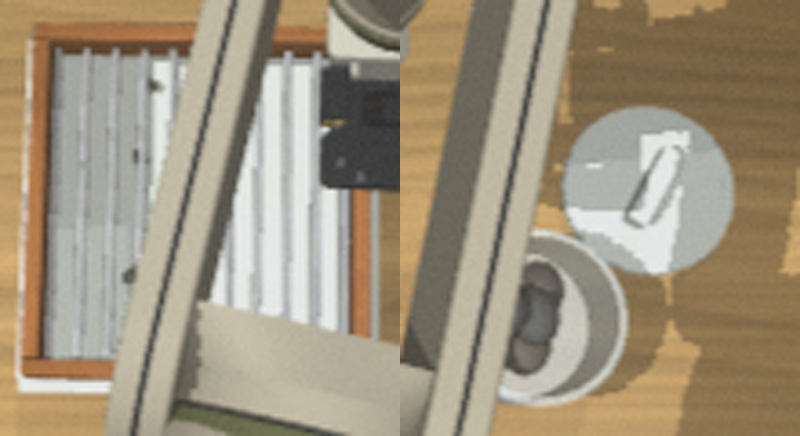

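apply_moves(commands=[-0.7,-4.3,0,0.02,0.03,0.178,4.5,-0.7,-4.3,0,0,0,0.178,4.5,-0.7,-4.3,0,0,0,0.178,4.5,-0.7,-4.3,0,0,0,0.178,4.5,-0.6,-4.3,0,0,0,0.178,4.5,-0.6,-4.3,0,0,0,0.178,4.5,0,0,-5,0,0,0,4.5,0,0,-5,0,0,0,4.5])

```text
t: 55.9
tool_pos: [0.5579, -0.3541, 0.1407]
orientation: [0.769, 3.043, -0.012]
force: [0.5, 0.3, -0.2]
opening: 0.0452
```

apply_moves(commands=[0,0,-3,0,0,0,4.5,0,0,0,0,0,0,4.5])

```text
t: 56.15
tool_pos: [0.5548, -0.3524, 0.1043]
orientation: [-0.769, -3.041, 0.006]
force: [-0.4, 0.0, 0.2]
opening: 0.0452
```

```bash
python3 st.py
```

```text
56.15 [ 0.5548 -0.3524  0.1043] jaw 61.6 z [-0.006 -0.003 -1.   ] [-0.4  0.   0.2] 0.04517503789196564
```

apply_moves(commands=[0.3,0.2,-3.5,0,0,-0.03,4.5,0,0,-3,0,0,0,4.5,0,0,-1.2,0,0,0,4.5,0,0,0,0,0,0,4.5])

```text
t: 56.65
tool_pos: [0.562, -0.353, 0.0338]
orientation: [0.816, 3.03, -0.012]
force: [0.4, 0.9, 0.9]
opening: 0.0451
```

```bash
python3 st.py
```

```text
56.65 [ 0.562  -0.353   0.0338] jaw 59.9 z [ 0.002 -0.008 -1.   ] [0.4 0.9 0.9] 0.045127989895571964
```

Now lower 1.8 cm, with a small correction, and close.

apply_moves(commands=[-0.4,0.3,-1.2,0,0,0,4.5,0,0,-0.6,0,0,0,4.5,0,0,0,0,0,0,0.8,0,0,0,0,0,0,0.8,0,0,0,0,0,0,0.8,0,0,0,0,0,0,0.8,0,0,0,0,0,0,0.8], squeeze=25)

```text
t: 57.52
tool_pos: [0.5603, -0.3517, 0.0196]
orientation: [0.814, 3.024, -0.016]
force: [-0.8, -0.1, -0.5]
opening: 0.0162
```

```bash
python3 st.py
```

```text
57.525 [ 0.5603 -0.3517  0.0196] jaw 59.9 z [ 0.007 -0.012 -1.   ] [-0.8 -0.1 -0.5] 0.016183396700985883
```

apply_moves(commands=[0,0,2,0,0,0,0.8,0,0,4,0,0,0,0.8,0,0,4,0,0,0,0.8,0,0,4,0,0,0,0.8,0,0,0,0,0,0,0.8,0,0,0,0,0,0,0.8])

```text
t: 58.28
tool_pos: [0.5599, -0.3514, 0.1698]
orientation: [0.813, 3.021, -0.017]
force: [0.3, 0.1, -1.1]
opening: 0.0159
```

```bash
cat > rim.py <<'E'
from h import *
from scipy.optimize import least_squares
def fit(Q,r):
    f=lambda p:np.hypot(Q[:,0]-p[0],Q[:,1]-p[1])-r
    return least_squares(f,Q.mean(0),loss="soft_l1",f_scale=.002)
for c in("top","scene"):
    im,d=read_camera(c);P=cloud(d,c)
    T=P[(P[...,2]>.074)&(P[...,2]<.086)&(abs(np.hypot(P[...,0]-.461,P[...,1]+.256)-.0545)<.012)][:,:2]
    if len(T)>30: r=fit(T,.0545);print(c,"rim",len(T),r.x.round(4),np.abs(r.fun).mean().round(4))
    for q in["tub","lid","lid_grip"]: print(q,[(w(r["point"],c).round(4).tolist(),round(r["conf"],2)) for r in spot_point(q,c)[:2]])
    m=cut_out("lid",c)
    if m:
        Q=P[m[0]["mask"]];zc=read_state()["tool_pos"][2]
        Q=Q[(abs(Q[:,2]-(zc-.0055))<.012)]
        if len(Q)>100:
            h=cv2.convexHull(Q[:,:2].astype(np.float32))[:,0];r=fit(h,.061);print(c,"lid",len(Q),r.x.round(4),np.abs(r.fun).mean().round(4))
            A=np.c_[Q[:,:2]-Q[:,:2].mean(0),np.ones(len(Q))];print("plane",np.linalg.lstsq(A,Q[:,2],rcond=None)[0].round(4))
s=read_state();R=Rn.from_rotvec(s["orientation"]).as_matrix()
print(s["t"],s["tool_pos"].round(4),R[:,2].round(3),s["force"].round(1))
E
python3 rim.py
```

```text
top rim 298 [ 0.4612 -0.2529] 0.0016
tub [([0.4625, -0.2573, 0.0046], 0.68)]
lid [([0.5588, -0.3482, 0.1504], 0.98)]
lid_grip [([0.5578, -0.3521, 0.1742], 0.82)]
top lid 658 [ 0.5581 -0.3499] 0.007
plane [-0.0014 -0.0107  0.1617]
scene rim 199 [ 0.4646 -0.2546] 0.0018
tub [([0.4643, -0.2556, 0.0012], 0.7)]
lid [([0.5549, -0.3501, 0.1475], 0.86)]
lid_grip [([0.5581, -0.3453, 0.1734], 0.77)]
scene lid 505 [ 0.5621 -0.3491] 0.0008
plane [-0.0179 -0.0226  0.1614]
58.775 [ 0.5599 -0.3514  0.1691] [ 0.009 -0.014 -1.   ] [ 0.6  0.8 -1.1]
```

apply_moves(commands=[-2.5,2.4,0,0.015,0,0,0.8,-2.5,2.4,0,0,0,0,0.8,-2.5,2.4,0,0,0,0,0.8,-1.5,1.5,0,0,0,0,0.8,0,0,-2,0,0,0,0.8,0,0,-1,0,0,0,0.8,0,0,0,0,0,0,0.8])

```text
t: 59.65
tool_pos: [0.4676, -0.2627, 0.1351]
orientation: [0.816, 3.027, 0.007]
force: [0.1, 0.4, -1.1]
opening: 0.0156
```

```bash
python3 rim.py
python3 - <<'E'
from h import *
im,_=read_camera("scene");cv2.imwrite("pics/m.png",cv2.resize(im[100:220,140:260],(600,600),interpolation=2))
E
```

```text
top rim 112 [ 0.4608 -0.2523] 0.0015
tub [([0.4591, -0.2568, 0.0042], 0.7), ([0.4748, -0.2216, 0.0208], 0.63)]
lid [([0.4698, -0.2608, 0.1162], 0.67)]
lid_grip [([0.4644, -0.2626, 0.1393], 0.88)]
top lid 423 [ 0.4626 -0.2637] 0.0044
plane [0.0133 0.0478 0.1276]
scene rim 139 [ 0.4647 -0.2543] 0.0017
tub [([0.4621, -0.2565, -0.0004], 0.86)]
lid [([0.466, -0.2624, 0.1189], 0.86)]
lid_grip [([0.467, -0.2579, 0.1399], 0.66)]
scene lid 453 [ 0.4709 -0.2617] 0.0009
plane [-0.009  -0.0015  0.1307]
60.15 [ 0.4681 -0.2629  0.1371] [ 0.01   0.001 -1.   ] [ 1.  -0.2  0.4]
```

View pics/m.png

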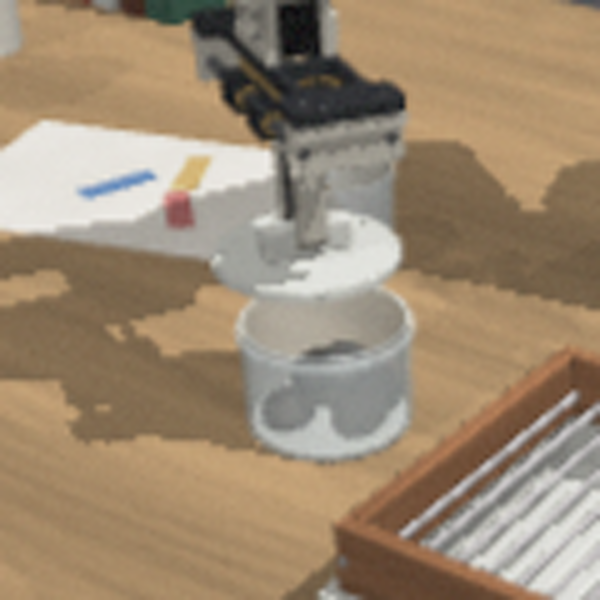

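apply_moves(commands=[-0.6,0.65,0,0,0.005,0,0.8,0,0,-1.5,0,0,0,0.8,0,0,-0.8,0,0,0,0.8,0,0,0,0,0,0,0.8])

```text
t: 60.7
tool_pos: [0.4611, -0.2554, 0.1118]
orientation: [0.816, 3.03, 0.004]
force: [0.1, -0.4, -0.1]
opening: 0.0159
```

```bash
python3 rim.py
```

```text
tub []
lid [([0.4588, -0.2562, 0.0962], 0.77)]
lid_grip [([0.4606, -0.2534, 0.1178], 0.8)]
scene rim 116 [ 0.4652 -0.254 ] 0.0017
tub [([0.464, -0.2542, -0.001], 0.73)]
lid [([0.46, -0.2541, 0.0969], 0.83)]
lid_grip [([0.4622, -0.2533, 0.1173], 0.92), ([0.7028, 0.3188, 0.0048], 0.3)]
scene lid 433 [ 0.4642 -0.2535] 0.0019
plane [-0.0122 -0.0012  0.107 ]
61.2 [ 0.462  -0.256   0.1134] [ 0.006  0.    -1.   ] [ 0.2 -0.2  0.2]
```

Aligned within about 1–2 mm, so I'll lower it gently.

apply_moves(commands=[0,0,-0.8,0,0,0,0.8,0,0,-0.5,0,0,0,0.8,0,0,-0.4,0,0,0,0.8,0,0,0,0,0,0,0.8])

```text
t: 61.7
tool_pos: [0.4616, -0.2558, 0.0947]
orientation: [0.816, 3.028, 0.003]
force: [-0.8, 1.3, 0.2]
opening: 0.0156
```

```bash
python3 st.py
```

```text
61.7 [ 0.4616 -0.2558  0.0947] jaw 59.9 z [ 0.006  0.    -1.   ] [-0.8  1.3  0.2] 0.015595628915091739
```

apply_moves(commands=[0,0,-0.3,0,0,0,0.8,0,0,-0.3,0,0,0,0.8,0,0,-0.2,0,0,0,0.8])

```text
t: 62.08
tool_pos: [0.4625, -0.2562, 0.0935]
orientation: [0.814, 3.027, 0.002]
force: [-7.5, 3.8, 11.8]
opening: 0.016
```

```bash
python3 st.py
```

```text
62.075 [ 0.4625 -0.2562  0.0935] jaw 59.9 z [ 0.007 -0.001 -1.   ] [-7.5  3.8 11.8] 0.015972668151416566
```

apply_moves(commands=[-0.1,0.1,-0.3,0,0,0,0.8,-0.1,0,-0.3,0,0,0,0.8,0,0,-0.3,0,0,0,0.8,0,0,-0.3,0,0,0,0.8])

```text
t: 62.58
tool_pos: [0.4625, -0.2562, 0.0934]
orientation: [0.812, 3.023, -0.001]
force: [-12.9, 8.5, 25.0]
opening: 0.0158
```

```bash
python3 st.py;python3 rim.py
```

```text
62.575 [ 0.4625 -0.2562  0.0934] jaw 60.0 z [ 0.011 -0.003 -1.   ] [-12.9   8.5  25. ] 0.01575376030580023
top rim 167 [ 0.4571 -0.2583] 0.0047
tub []
lid [([0.4627, -0.2555, 0.0693], 0.94)]
lid_grip [([0.4603, -0.2548, 0.0994], 0.83)]
top lid 392 [ 0.4609 -0.2546] 0.0019
plane [-0.0037  0.0017  0.0858]
scene rim 177 [ 0.4661 -0.2533] 0.0041
tub [([0.4598, -0.2542, -0.0006], 0.85)]
lid [([0.4574, -0.2541, 0.0738], 0.56), ([0.5382, 0.0179, 0.0001], 0.26)]
lid_grip [([0.4609, -0.2547, 0.0965], 0.81)]
scene lid 443 [ 0.4654 -0.2536] 0.0013
plane [-0.0103 -0.0092  0.087 ]
63.075 [ 0.4624 -0.2561  0.0934] [ 0.011 -0.003 -1.   ] [-13.8   7.4  25.1]
```

apply_moves(commands=[0,0,0,0,0,0,0.8,0,0,0.05,0,0,0,0.8,0,0,0,0,0,0,4,0,0,0,0,0,0,4,0,0,0,0,0,0,4,0,0,3,0,0,0,4,0,0,5,0,0,0,4,0,0,5,0,0,0,4])

```text
t: 64.08
tool_pos: [0.4591, -0.2539, 0.2215]
orientation: [0.814, 3.033, 0.005]
force: [0.7, -0.8, -0.3]
opening: 0.0401
```

apply_moves(commands=[5,3,2,0,0,0,4,5,3,0,0,0,0,4,5,3,0,0,0,0,4,5,0,0,0,0,0,4,0,0,0,0,0,0,4])

```text
t: 64.7
tool_pos: [0.6668, -0.1624, 0.2463]
orientation: [0.817, 3.024, 0.0]
force: [-0.3, 0.8, -0.2]
opening: 0.0401
```

```bash
python3 rim.py; python3 st.py
python3 - <<'E'
from h import *
im,d=read_camera("scene");im2,d2=read_camera("top")
for q in["scoop","scoop_lip","paintbox","tub"]: print(q,[(w(r["point"],"top").round(3).tolist(),round(r["conf"],2)) for r in spot_point(q,"top")[:2]])
cv2.imwrite("pics/n.png",cv2.hconcat([cv2.resize(im[100:290,140:440],(400,253)),cv2.resize(im2[120:270,150:450],(400,253))]))
E
```

```text
top rim 70 [ 0.427  -0.3522] 0.0035
tub []
lid [([0.5358, 0.0182, 0.0047], 0.36)]
lid_grip [([0.6978, 0.3189, 0.0054], 0.72)]
scene rim 188 [ 0.4661 -0.2531] 0.0043
tub [([0.4642, -0.2549, 0.0008], 0.67), ([0.4598, -0.2562, 0.0738], 0.34)]
lid [([0.4598, -0.257, 0.0728], 0.58)]
lid_grip [([0.461, -0.2526, 0.0991], 0.86), ([0.5407, 0.0189, 0.0014], 0.3)]
65.2 [ 0.6649 -0.1641  0.2514] [ 0.015 -0.004 -1.   ] [-0.3 -0.2  0.9]
65.2 [ 0.6649 -0.1641  0.2514] jaw 59.6 z [ 0.015 -0.004 -1.   ] [-0.3 -0.2  0.9] 0.04044115149413688
scoop [([0.494, 0.293, 0.004], 0.58)]
scoop_lip [([0.495, 0.217, 0.002], 0.7)]
paintbox [([0.699, 0.32, 0.004], 0.89), ([0.493, 0.302, 0.089], 0.62)]
tub []
```

View pics/n.png

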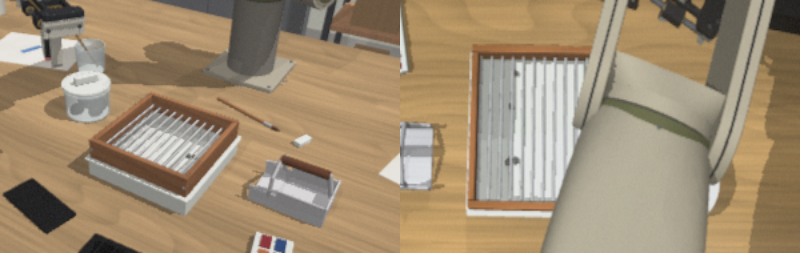

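Run:
```python
from h import *
im,d=read_camera("scene");P=cloud(d,"scene")
Q=P[(np.hypot(P[...,0]-.463,P[...,1]+.255)<.06)&(P[...,2]>.078)&(P[...,2]<.094)]
A=np.c_[Q[:,:2]-[.463,-.255],np.ones(len(Q))];print(len(Q),np.linalg.lstsq(A,Q[:,2],rcond=None)[0].round(4))
s=[(w(r["point"],"scene").round(4),r["conf"]) for r in spot_point("lid","scene")[:1]];print(s)
im,d=read_camera("top");P=cloud(d,"top");S=P[(abs(P[...,0]-.495)<.04)&(abs(P[...,1]-.285)<.06)];print("scoop floor z pct",np.nanpercentile(S[:,2],[5,25,50,75]).round(4))
```

```text
425 [-0.0112 -0.0105  0.0865]
[(array([ 0.4608, -0.254 ,  0.0744]), 0.91)]
scoop floor z pct [0.0003 0.0025 0.0042 0.0076]
```

Lid origin reads z 0.0744 and its slope is under 0.016 rad. The scoop is flat and empty, and the gripper is clear of everything. Handing in.

```bash
python3 -c "
from plant import *
print(close_job())"
```

```text
the job is handed in; nothing more can be done
None
```

The job is handed in at about 65 s of simulated time. All six pebbles are in the tub under a pressed-down lid, and the empty scoop is back flat on the desk. No verdict is given, so this rests on my own checks.

- **Tipping:** I poured the scoop over the screen in small tilt steps until it was empty. Then I slid two crowded pebbles apart on the bars, in case a chip was caught under them.
- **Picking:** I moved the six pebbles into the tub one at a time. In my last look inside it, the topmost pebble was well below the lid's seat.
- **Lid:** It was knocked aside during the run, so I measured its position again before picking it up. I pressed it on with about 25 N for at least half a second. It then sat at 74.4 mm above the desk (nominal 74), sloping at most about 0.016 rad by the depth camera.
- **Other things:** The tub stayed where it was within measuring error. The paintbox reads the same place as at the start, within the few millimetres the cameras are good for.

**Less certain:**
- I could see only three gravel chips, all in the tray, and no stones left on the bars.
- The two cameras disagree by about 3–4 mm in x. The lid's centring on the tub, about 1–4 mm, therefore comes mostly from comparing the two within the scene camera, because the arm hid the tub from the top camera at the end.

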